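Charge the grinding jar and set its clamp screw

ROBOT

A 6-joint arm with a two-finger parallel gripper is mounted at the origin on the work surface. World frame = base frame: x ahead of the robot, y to its left, z up, the work surface at z = 0. Lengths are in m, angles in rad, forces in N, time in s.
With the tool pointing down it reaches from about 0.3 to 0.95 m from the base axis. Payload 3.1 kg.
Tool frame: the origin (TCP) lies on the centre line of the jaws, within the pads' length; the fingertips stand 25 mm ahead of it and the grasp point (between the pads) lies 6 mm ahead of it; z points along the fingers, y is the line along which they close (so a half turn about z gives the same grasp; the last joint's range is limited). The gripper opens to 85 mm and grips with 20 to 120 N. Pads are 22 mm wide; open, the fingers measure 114 mm over their backs; the gripper's body (76 mm by 85 mm) begins 54 mm behind the grasp point. The pads swing forward as they close: fully open they stand 13 mm farther back than shut.
Start: joints at [-1.205, 0.308, 1.634, -0, 1.2, -0.07], TCP at [0.264, -0.567, 0.256] pointing down, gripper open.
Joint ranges: [-3.06, 3.06], [-0.79, 1.96], [0.05, 2.63], [-1.19, 4.34], [0.05, 2.64], [-2.94, 2.94]. Speed limits (rad/s): [2.79, 2.79, 3.14, 3.14, 3.14, 3.14].

INTERFACE

Orientations are given as a rotation vector (axis times angle).
In Python, from station import manip, camrig, workorder gives the robot as it stands (manip), with the cameras (camrig) and the job (workorder).
- The arm moves only by the shell command python3 inch.py 'ROWS' [FORCE]. ROWS is a JSON list of rows, 1 to 20 of them, each of 7 numbers: the finger opening in m, then dx, dy, dz in m, then a rotation vector rx, ry, rz in rad; each row is the pose to reach, as a shift and turn from the pose commanded when the command began, along the tool's axes at that moment; what a row does not reach only later rows make up. A row lasts 1/12 s, in which the tool goes at most 0.0417 m and 0.125 rad, less where a joint would pass 70% of its speed; a pose out of reach is approached as far as the arm can. The fingers move at their own pace and stop on an object; FORCE is the grip in N (left out, the last holds). Time passes only in rows, so rows that do not move let the fingers close. It prints the time, the measured TCP pose, the force, the opening and the grip force at its end.
- manip.read_state(): the state, without advancing time (a new reading comes with each control period).
- camrig.grab_frame(name): name is "scene" or "top"; returns a dict with "pixels" (384x512x3 uint8, blue, green, red), "mtx" (3x3 intrinsics, pixels), "k1" (the pictures are not rectified: a ray, as slopes to the right and down, at radius r is drawn at 1 + k1 r^2 times it, then the intrinsics apply), "camera_from_world" (4x4, takes a point from world to camera coordinates). Camera axes: x right, y up, looking along -z (the intrinsics and any distortion apply to the point x, -y, -z); pixel columns grow to the right and rows downward; lengths in m; the calibration is good to about 2 mm. A picture is of the moment at which its call begins. There is no depth.
- workorder.sign_off(): hands the job in; it is judged then, once.
The state is a dict: "time": time; "joint_pos": joint angles; "dq": joint speeds; "joint_torque": joint torques, N m; "ee_pos": TCP position; "orientation": TCP orientation; "contact_force": force on the tool from outside, world axes, zero at the start; "moment": the same for the moment, N m; "grip_width": finger opening in m; "grip_force": force on a finger pad.
Only numpy, scipy, OpenCV 4.12 (cv2) and the standard library are available. Lean on these libraries where they do the work, as an engineer would, in place of code of your own. Each camera call takes 0.05 s, during which the arm holds its last target. There are 200 camera calls.

TASK

Pour all six steel balls from the orange cup into the steel grinding jar standing in the mill's cradle and stand the empty cup upright on the bench again. Then turn the cradle's red thumbscrew clockwise until it seats, back it off a quarter turn, and finish there with the gripper still holding the thumbscrew: do not let go at the end. Leave the jar in its nest and the other things on the bench where they are.

Things in the scene. Friction and masses are not known exactly. Their poses are not given: they have to be found in the camera images.
- cup: Loose round orange plastic cup, open at the top, with the six balls in one layer on its floor. 60 mm tall, slightly tapered: outside diameter 52 mm at the foot, 62 mm at the rim; wall 3.5 mm, floor 5 mm; about 60 g empty. Origin at the centre of its underside, z up through the mouth.
- cup_rim (a point): Centre of the cup's mouth, 60 mm above its underside. The balls roll out over the rim once the cup is tipped well past level (about 105 to 120 degrees from upright).
- jar: Loose, heavy (0.8 kg) steel grinding jar, open at the top, standing in a shallow nest on the cradle. 60 mm tall, outside diameter 88 mm, inside 80 mm, floor 6 mm thick, foot flange 110 mm across and 6 mm high. Origin at the centre of its underside, 25 mm above the bench.
- jar_rim (a point): Centre of the jar's mouth, 85 mm above the bench.
- cradle: Fixed grey cradle plate, 150 mm (its x) by 250 mm (its y), 25 mm high. Origin at the centre of its underside on the bench, z up. The jar's nest is centred at its y = -55 mm, the thumbscrew's upright axis at its y = +60 mm (both x = 0). A flat aluminium clamp bar lies between them, 26 mm wide, its top 41 mm above the bench.
- screw_grip (a point): Centre of the thumbscrew's red wing, on its upright axis, 87 to 91 mm above the bench. The wing is an upright blade 46 mm long (x of this point; the end with the white mark is +x), 12 mm thick (y of this point) and 24 mm high, with 34 mm of bare 14 mm stem under it; it turns with the screw. Grip it from above across the 12 mm.
- screw (a joint): Turn of the thumbscrew, rad: 0 = seated (hard stop), growing as it is unscrewed, counter-clockwise seen from above; tighten clockwise. A quarter turn is 1.571. Starts 1.0 to 2.6, ends at 4.5, rises 1.2 mm per rad, friction about 0.06 N m, stays where left. At 0 the wing lies along the cradle's x axis, white mark to +x.
- ball0_center (a point): Centre of a steel grinding ball of 14 mm diameter, 11 g (ball 1 of 6, all alike); loose, in the cup at the start.
- ball1_center (a point): Centre of a steel grinding ball of 14 mm diameter, 11 g (ball 2 of 6, all alike); loose, in the cup at the start.
- ball2_center (a point): Centre of a steel grinding ball of 14 mm diameter, 11 g (ball 3 of 6, all alike); loose, in the cup at the start.
- ball3_center (a point): Centre of a steel grinding ball of 14 mm diameter, 11 g (ball 4 of 6, all alike); loose, in the cup at the start.
- ball4_center (a point): Centre of a steel grinding ball of 14 mm diameter, 11 g (ball 5 of 6, all alike); loose, in the cup at the start.
- ball5_center (a point): Centre of a steel grinding ball of 14 mm diameter, 11 g (ball 6 of 6, all alike); loose, in the cup at the start.
- capjar: Bystander: low clear glass jar with a white lid, 50 mm diameter, 50 mm tall. Origin at the centre of its underside.
- amber: Bystander: amber glass bottle with a blue cap, 70 mm diameter, 150 mm tall, on the left. Origin at the centre of its underside.
- pen: Bystander: white and blue pen lying on the bench, 125 mm long, 10 mm thick. Origin under its middle, x along it.
- scoop: Bystander: lab spatula lying on the bench, about 190 mm long. x along it.
- vialrack: Bystander, fixed: blue rack of small vials, 90 by 200 mm, 53 mm tall. Origin at the centre of its underside.

How it is judged:
By the outcome, as a careful person would: the job done as asked, in the order asked, and still so for the second after the job is handed in, while the arm keeps its last pose, push and grip.
It also fails if it takes over 70 s, if anything falls off the work surface, if the arm or the gripper's body presses on something with over 40 N, if the wrist force passes 120 N, or if a joint passes its speed limit or range.

## Working session

There is one attempt and no reset: what is moved stays moved. The work goes in short steps, Python scripts to look and compute and a shell command to move; the robot and the scene stay as the last step left them, time stands still between calls to the robot, and variables do not carry over. Pictures are saved under pics/ and viewed, at most 10 in all, crops included, and the job is handed in when it is done.

```bash
ls; mkdir -p pics; python3 - <<'E'
from station import manip, camrig, workorder
import cv2,numpy as np
s=manip.read_state();print(s)
for n in("scene","top"):
    f=camrig.grab_frame(n);cv2.imwrite(f"pics/{n}0.png",f["pixels"]);print(f["mtx"],f["k1"],f["camera_from_world"])
E
```

```text
inch.py
pics
station.py
{'time': 0.0, 'joint_pos': array([-1.20471316e+00,  3.08974371e-01,  1.63517163e+00, -2.35664719e-05,
        1.19973162e+00, -6.97137093e-02]), 'dq': array([ 1.86897909e-03,  6.84515738e-04,  8.24823854e-05, -1.08425985e-03,
       -1.50707148e-03, -1.14793148e-03]), 'joint_torque': array([ 4.88928407e-06, -4.15252876e+01, -2.76664191e+01, -6.89210924e-05,
        1.03505555e-02,  1.34514458e-06]), 'ee_pos': array([ 0.26352066, -0.56588668,  0.25507322]), 'orientation': array([-3.06510002e+00, -6.78669227e-01,  5.63622375e-04]), 'contact_force': array([-0.22491376,  0.47186048,  0.05827694]), 'moment': array([-0.04461041,  0.02040814,  0.04685962]), 'grip_force': 0.0, 'grip_width': 0.08562845119251805}
[[481.04555606   0.         252.00221577]
 [  0.         481.04555606 195.5342021 ]
 [  0.           0.           1.        ]] -0.019580615073662037 [[-0.62030009  0.78427957  0.01154829  0.32564422]
 [-0.67793999 -0.54348301  0.49499858  0.3620758 ]
 [ 0.39449357  0.29921862  0.86881704 -1.86647065]
 [ 0.          0.          0.          1.        ]]
[[453.61177794   0.         264.08253083]
 [  0.         453.61177794 189.28695321]
 [  0.           0.           1.        ]] -0.049426761704654064 [[ 0.07334304 -0.9973049  -0.00193452 -0.01619746]
 [ 0.97490699  0.0712868   0.21088989 -0.57705338]
 [-0.21018361 -0.01735328  0.97750791 -1.14828517]
 [ 0.          0.          0.          1.        ]]
```

View pics/scene0.png

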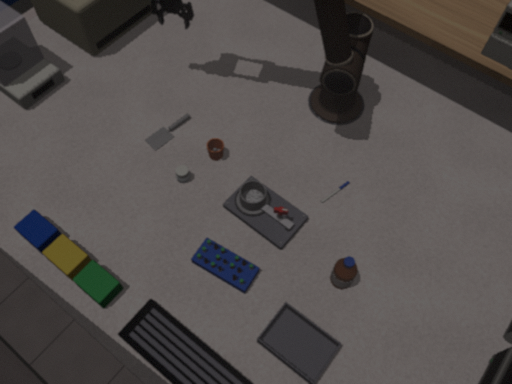

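View pics/top0.png

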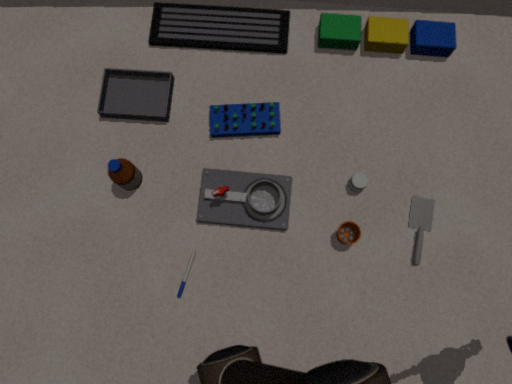

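The scene view shows the cup at (216,149), capjar at (183,174), jar at (254,196) and red wing at (282,211). In the top view the cup is at (348,232), the jar at (265,199), the wing at (220,190), and the plate spans corners (202,170)–(291,228).

```bash
cat > h.py <<'E'
from station import manip, camrig, workorder
import cv2,numpy as np
from scipy.spatial.transform import Rotation as R
def ray(f,uv):
    K=f["mtx"];d=np.array([f["k1"],0,0,0,0.])
    p=cv2.undistortPoints(np.array([[uv]],float),K,d)[0,0]
    M=f["camera_from_world"];o=-M[:3,:3].T@M[:3,3]
    v=M[:3,:3].T@np.array([p[0],-p[1],-1]);return o,v/np.linalg.norm(v)
def onz(f,uv,z):
    o,v=ray(f,uv);return o+v*(z-o[2])/v[2]
def tri(f1,p1,f2,p2):
    A=[];b=[]
    for f,p in((f1,p1),(f2,p2)):
        o,v=ray(f,p);P=np.eye(3)-np.outer(v,v);A.append(P);b.append(P@o)
    return np.linalg.lstsq(np.vstack(A),np.hstack(b),rcond=None)[0]
def proj(f,X):
    M=f["camera_from_world"];c=M[:3,:3]@np.asarray(X,float)+M[:3,3]
    x=np.array([c[0],-c[1]])/-c[2];x=x*(1+f["k1"]*(x@x));K=f["mtx"]
    return K[:2,:2]@x+K[:2,2]
def blobs(f,lo,hi,n=3):
    h=cv2.cvtColor(f["pixels"],cv2.COLOR_BGR2HSV);m=cv2.inRange(h,lo,hi)
    c,_=cv2.findContours(m,cv2.RETR_EXTERNAL,cv2.CHAIN_APPROX_NONE)
    return sorted(c,key=cv2.contourArea,reverse=True)[:n]
def frames():return camrig.grab_frame("scene"),camrig.grab_frame("top")
E
python3 - <<'E'
from h import *
F=frames()
for n,f in zip("st",F):
    for c in blobs(f,(0,110,50),(16,255,255),5)+blobs(f,(170,110,50),(180,255,255),3):
        print(n,cv2.contourArea(c),cv2.boundingRect(c),cv2.minAreaRect(c))
s,t=F
# crops
a=cv2.resize(s["pixels"][130:250,150:320],None,fx=4,fy=4,interpolation=cv2.INTER_CUBIC)
b=cv2.resize(t["pixels"][150:260,190:390],None,fx=4,fy=4,interpolation=cv2.INTER_CUBIC)
cv2.imwrite("pics/a.png",np.clip(a*1.6,0,255).astype(np.uint8));cv2.imwrite("pics/b.png",np.clip(b*1.6,0,255).astype(np.uint8))
E
```

```text
s 166.5 (207, 139, 16, 15) ((214.5, 146.0), (14.0, 15.0), 90.0)
s 162.5 (335, 260, 19, 19) ((343.6400146484375, 270.47998046875), (20.000003814697266, 13.600001335144043), 36.86989212036133)
s 25.0 (274, 207, 13, 6) ((280.0, 209.5), (5.0, 12.0), 90.0)
s 0.0 (354, 273, 1, 2) ((354.0, 273.5), (1.0, 0.0), -90.0)
s 0.0 (210, 155, 1, 1) ((210.0, 155.0), (0.0, 0.0), 0.0)
s 0.5 (280, 211, 3, 2) ((281.0, 211.5), (1.0, 2.0), 90.0)
s 0.0 (275, 210, 1, 1) ((275.0, 210.0), (0.0, 0.0), 0.0)
s 0.0 (278, 207, 1, 1) ((278.0, 207.0), (0.0, 0.0), 0.0)
t 408.5 (336, 221, 25, 24) ((348.5000305175781, 232.50003051757812), (22.62741470336914, 22.62741470336914), 45.0)
t 131.5 (118, 159, 15, 20) ((126.3050537109375, 167.69895935058594), (20.4465389251709, 12.669644355773926), 78.11134338378906)
t 52.5 (217, 186, 12, 9) ((222.49998474121094, 190.00001525878906), (7.39795446395874, 11.836727142333984), 80.53767395019531)
t 0.5 (214, 194, 2, 2) ((214.75003051757812, 194.25003051757812), (1.4142134189605713, 0.7071067094802856), 45.0)
t 0.0 (115, 178, 1, 1) ((115.0, 178.0), (0.0, 0.0), 0.0)
t 0.0 (213, 195, 2, 1) ((213.5, 195.0), (1.0, 0.0), 180.0)
t 0.0 (216, 194, 1, 1) ((216.0, 194.0), (0.0, 0.0), 0.0)
t 0.0 (218, 193, 1, 1) ((218.0, 193.0), (0.0, 0.0), 0.0)
```

View pics/a.png

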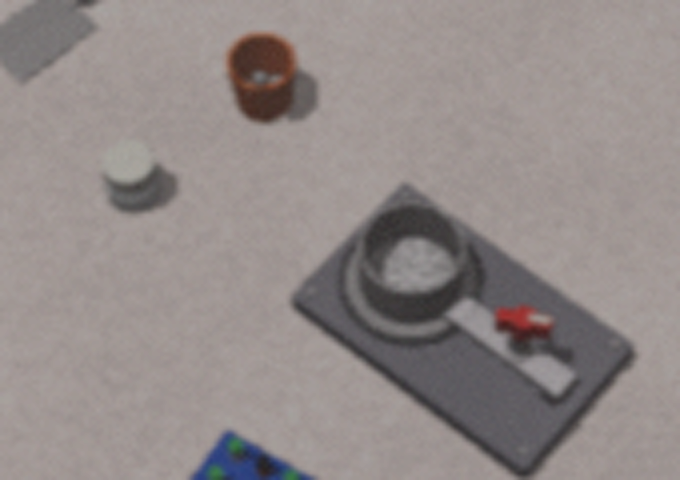

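View pics/b.png

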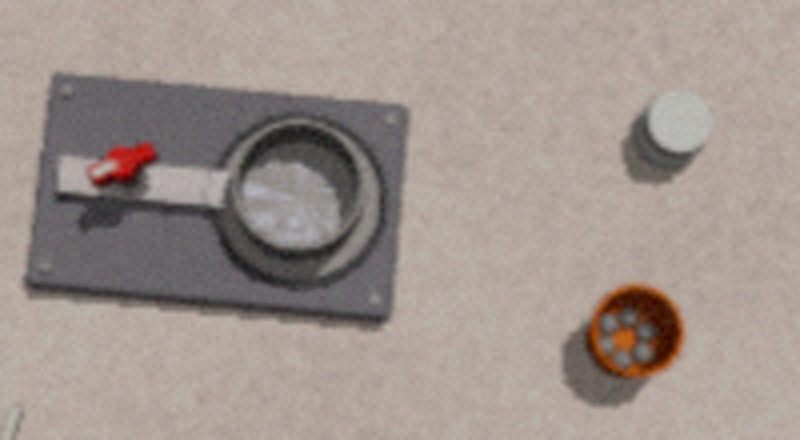

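The crops show the plate corners in top pixels at about (203,168) and (292,176), the jar rim at (264,196) and the cup rim at (349,233). The wing's white end is at (213,194) and its red end at (229,187).

```bash
python3 - <<'E'
from h import *
s,t=frames()
b=lambda x,y:(190+(x+.5)/4-.5,150+(y+.5)/4-.5); a=lambda x,y:(150+(x+.5)/4-.5,130+(y+.5)/4-.5)
C=np.array([onz(t,b(*p),.025)[:2] for p in((53,73),(408,105),(388,311),(28,281))])
D=np.array([onz(s,a(*p),.025)[:2] for p in((525,466),(294,297),(406,183),(634,348))])
for Q in(C,D):
    print(Q.round(4).tolist(),Q.mean(0),[np.linalg.norm(Q[i]-Q[i-1]).round(3) for i in range(4)])
    v=(Q[0]-Q[1])+(Q[3]-Q[2]);yaw=np.arctan2(v[1],v[0])-np.pi/2
    c=Q.mean(0);y=np.array([-np.sin(yaw),np.cos(yaw)]);print('yaw',yaw,'jar',c-.055*y,'screw',c+.06*y)
print('jar rim top',onz(t,b(296,184),.085),'scene',onz(s,a(413,248),.085))
print('cup top',onz(t,b(637,332),.06),'scene',onz(s,a(262,62),.06),tri(s,a(262,62),t,b(637,332)))
print('cup mask', onz(t,(348.5,232.5),.06))
w=onz(t,b(90,175),.1)-onz(t,b(155,150),.1);print('wing ang',np.arctan2(w[1],w[0]),(onz(t,b(90,175),.1)+onz(t,b(155,150),.1))/2)
w=onz(s,a(552,327),.1)-onz(s,a(497,317),.1);print('wing ang',np.arctan2(w[1],w[0]),(onz(s,a(552,327),.1)+onz(s,a(497,317),.1))/2)
print('capjar',onz(t,b(680,123),.05),onz(s,a(130,160),.05))
st=manip.read_state();print(R.from_rotvec(st['orientation']).as_matrix().round(3),st['ee_pos'])
E
```

```text
[[0.6329, 0.201], [0.628, -0.0465], [0.484, -0.0418], [0.4865, 0.2031]] [0.55783905 0.07893555] [np.float64(0.146), np.float64(0.248), np.float64(0.144), np.float64(0.245)]
yaw -0.015020218185005207 jar [0.55701297 0.02394175] screw [0.55874023 0.13892878]
[[0.6301, 0.2004], [0.6276, -0.0425], [0.4807, -0.0392], [0.4888, 0.2076]] [0.55679353 0.08156091] [np.float64(0.141), np.float64(0.243), np.float64(0.147), np.float64(0.247)]
yaw -0.02157491247501908 jar [0.55560701 0.02657371] screw [0.55808793 0.14154694]
jar rim top [0.55470443 0.02558322 0.085     ] scene [0.55588556 0.02681448 0.085     ]
cup top [ 0.47732936 -0.20411541  0.06      ] scene [ 0.4791437  -0.20196599  0.06      ] [ 0.47753619 -0.20425765  0.0565046 ]
cup mask [ 0.47758776 -0.20312018  0.06      ]
wing ang 2.0209323322817685 [0.55764621 0.13797833 0.1       ]
wing ang 2.041886820021304 [0.56080439 0.14233861 0.1       ]
capjar [ 0.62268389 -0.23010955  0.05      ] [ 0.62281029 -0.22830313  0.05      ]
[[ 0.907  0.422 -0.   ]
 [ 0.422 -0.907  0.001]
 [ 0.    -0.001 -1.   ]] [ 0.26372679 -0.56634147  0.25582319]
```

```bash
cat >log.py <<'E'
from h import *
import json
s=manip.read_state();open('log.jsonl','a').write(json.dumps({k:np.asarray(s[k]).tolist() for k in('time','joint_pos','ee_pos','orientation')})+'\n');print(s['time'],s['joint_pos'].round(3),s['ee_pos'].round(4))
E
python3 log.py
python3 inch.py '[[0.085,0.1,-0.05,0.0,-0.5,0,0.0]]' ; python3 log.py
python3 inch.py '[[0.085,0,0,0.0,0,0,0],[0.085,0.04,0.0,0,-0.125,0,0],[0.085,0.08,0.0,0,-0.25,0,0],[0.085,0.08,0.0,0,-0.37,0,0],[0.085,0.08,0,0,-0.37,0,0],[0.085,0.08,0,0,-0.37,0,0]]'; python3 log.py
python3 inch.py '[[0.085,0,0,0.0,0,0,0],[0.085,0,0.0,0.04,0,0.12,0],[0.085,0.0,0.0,0.08,0,0.25,0],[0.085,0,0,0.08,0,0.25,0.1],[0.085,0,0,0.08,0,0.25,0.1],[0.085,0,0,0.08,0,0.25,0.1]]'; python3 log.py
```

```text
0.3 [-1.205  0.308  1.634  0.     1.2   -0.07 ] [ 0.2637 -0.5663  0.2558]
time: 0.38
ee_pos: [0.2881, -0.542, 0.2526]
orientation: [2.947, 0.644, 0.036]
contact_force: [2.3, 0.5, -1.3]
grip_width: 0.0851
grip_force: 0.0
0.3833 [-1.152  0.223  1.755 -0.002  1.038 -0.011] [ 0.2881 -0.542   0.2526]
time: 0.88
ee_pos: [0.3614, -0.4979, 0.2546]
orientation: [2.597, 0.577, 0.142]
contact_force: [-0.2, -0.5, 1.7]
grip_width: 0.0847
grip_force: 0.0
0.8833 [-0.979  0.069  1.997 -0.131  0.595  0.245] [ 0.3614 -0.4979  0.2546]
time: 1.38
ee_pos: [0.3762, -0.5383, 0.1838]
orientation: [2.625, 0.52, 0.509]
contact_force: [-0.3, 0.4, -0.5]
grip_width: 0.0852
grip_force: 0.0
1.3833 [-1.139  0.241  1.988  0.575  0.475 -0.417] [ 0.3762 -0.5383  0.1838]
```

```bash
cat >>h.py <<'E'
def fk(q,p):
    h,a1,L1,a2,L2,L3=p
    r=lambda a,x:R.from_euler(a,x)
    A=r('z',q[0]);P=A.apply([a1,0,h]);A=A*r('y',q[1]);P=P+A.apply([0,0,L1])
    A=A*r('y',q[2]);P=P+A.apply([a2,0,L2]);A=A*r('z',q[3])*r('y',q[4]);P=P+A.apply([0,0,L3])
    return P,A*r('z',q[5]+np.pi/2)
LO=np.array([-3.06,-.79,.05,-1.19,.05,-2.94]);HI=np.array([3.06,1.96,2.63,4.34,2.64,2.94])
def ik(P,M,q0,p,n=30):
    from scipy.optimize import least_squares
    rng=np.random.default_rng(0);best=[]
    f=lambda q:np.r_[(fk(q,p)[0]-P)*5,(fk(q,p)[1].inv()*M).as_rotvec()]
    for i in range(n):
        s=np.clip(q0,LO+.001,HI-.001) if i==0 else rng.uniform(LO,HI)
        o=least_squares(f,s,bounds=(LO,HI))
        if o.cost<1e-7 and not any(np.allclose(o.x,b,atol=.01) for b in best):best.append(o.x)
    return sorted(best,key=lambda b:np.abs(b-q0).max())
E
python3 - <<'E'
from h import *
import json
from scipy.optimize import least_squares
D=[json.loads(l) for l in open('log.jsonl')]
def f(p):
    return np.hstack([fk(d['joint_pos'],p)[0]-d['ee_pos'] for d in D]+[0.003*(p-np.array([.26,0,.5,0,.5,.3]))])
o=least_squares(f,[.26,0,.5,0,.5,.3]);print(o.x.round(4),np.abs(o.fun[:-6]).max())
print([ (fk(d['joint_pos'],o.x)[1].inv()*R.from_rotvec(d['orientation'])).magnitude().round(3) for d in D])
np.save('p.npy',o.x)
E
```

```text
[ 0.4305 -0.1226  0.6092  0.1325  0.6547  0.396 ] 0.041540809080379215Traceback (most recent call last):
  File "<stdin>", line 8, in <module>
AttributeError: 'float' object has no attribute 'round'
```

```bash
python3 - <<'E'
from h import *
import json
from scipy.optimize import least_squares
D=[json.loads(l) for l in open('log.jsonl')]
z=[.26,0,.5,0,.5,.3]
for d in D: print((fk(d['joint_pos'],z)[1].inv()*R.from_rotvec(d['orientation'])).as_rotvec().round(3))
# orientation sign variants
import itertools
for s in itertools.product([1,-1],repeat=6):
  for ax in ('yy','yz'):
    e=0
    for d in D:
        q=np.array(d['joint_pos'])*s
        A=R.from_euler('z',q[0])*R.from_euler('y',q[1])*R.from_euler('y',q[2])*R.from_euler('z',q[3])*R.from_euler('y',q[4])*R.from_euler('z',q[5])
        if d is D[0]: T=A.inv()*R.from_rotvec(d['orientation'])
        e+=(T.inv()*A.inv()*R.from_rotvec(d['orientation'])).magnitude()
    if ax=='yy' and e<.3: print(s,e,T.as_rotvec())
E
```

```text
[ 0.  0. -0.]
[-0.  0.  0.]
[-0.  0. -0.]
[-0.  0. -0.]
(1, 1, 1, 1, 1, 1) 2.5631419802899645e-15 [3.19125146e-18 6.55350583e-16 1.57079633e+00]
```

```bash
cat >>h.py <<'E'
def fr(q):
    r=lambda a,x:R.from_euler(a,x)
    A1=r('z',q[0]);A2=A1*r('y',q[1]);A3=A2*r('y',q[2]);A4=A3*r('z',q[3]);A5=A4*r('y',q[4]);return A1,A2,A3,A4,A5
X,Y,Z=np.eye(3)
def cols(q):
    A1,A2,A3,A4,A5=fr(q)
    return np.stack([A1.apply(Z),A1.apply(X),A2.apply(Z),A3.apply(X),A3.apply(Z),A4.apply(X),A5.apply(X),A5.apply(Z)],1)
def fk(q,p): return cols(q)@p, fr(q)[4]*R.from_euler('z',q[5]+np.pi/2)
E
cat >fit.py <<'E'
from h import *
import json
D=[json.loads(l) for l in open('log.jsonl')]
A=np.vstack([cols(d['joint_pos']) for d in D]);b=np.hstack([d['ee_pos'] for d in D])
p0=np.array([.26,0,.5,0,.5,0,0,.3]);w=.003
p=p0+np.linalg.lstsq(np.vstack([A,w*np.eye(8)]),np.r_[b-A@p0,np.zeros(8)],rcond=None)[0]
print(p.round(4),np.abs(A@p-b).max(),np.linalg.svd(A)[1].round(3));np.save('p.npy',p)
E
python3 fit.py
```

```text
[-0.103   0.0025 -0.2248 -0.9887  0.3141  0.4425 -0.1902 -0.1779] 0.043277972739487025 [4.386 3.455 0.661 0.461 0.41  0.101 0.066 0.011]
```

```bash
sed -i 's/A1.apply(X),A2.apply(Z)/A1.apply(X),A1.apply(Y),A2.apply(Z)/; s/A4.apply(X),A5.apply(X)/A5.apply(X)/' h.py; sed -i 's/p0=.*;w/p0=np.array([.26,0,.044,.5,0,.5,0,.3]);w/' fit.py; python3 fit.py
```

```text
[0.3144 0.     0.0435 0.4818 0.0366 0.5265 0.     0.2923] 5.4911414251179735e-06 [3.952 3.43  2.007 0.608 0.424 0.163 0.097 0.057]
```

```bash
sed -i 's/w=.003/w=1e-5/' fit.py; python3 fit.py; cat > plan.py <<'E'
from h import *
p=np.load('p.npy');cup=np.array([.478,-.203,0]);jar=np.array([.5555,.0257,0.])
def pose(phi,P,flip,G,tilt):   # G = point of cup axis 42mm up; returns TCP & orientation
    d=np.array([np.cos(phi),np.sin(phi),0]);z=d*np.cos(P)-Z*np.sin(P);y=np.cross(Z,d)*flip;x=np.cross(y,z)
    M=R.from_rotvec(tilt*np.cross(Z,d))*R.from_matrix(np.stack([x,y,z],1))
    return G-.004*M.as_matrix()[:,2],M
def pourG(phi,tilt,back=.018,zl=.092,hg=.042):
    d=np.array([np.cos(phi),np.sin(phi),0]);a=tilt-np.pi/2
    m=d*np.cos(a)-Z*np.sin(a);u=d*np.sin(a)+Z*np.cos(a)
    lip=jar-back*d+zl*Z;return lip+.031*u-(.06-hg)*m
E
cat > srch.py <<'E'
from plan import *
q0=manip.read_state()['joint_pos']
for P in(20,30,40):
  for ph in(0,30,60,90,120):
    for fl in(1,-1):
      f=np.radians(ph);pp=np.radians(P)
      T1,M1=pose(f,pp,fl,cup+.042*Z,0);T2,M2=pose(f,pp,fl,pourG(f,2.1),2.1)
      S=ik(T1,M1,q0,p,14)
      for a in S[:2]:
        S2=ik(T2,M2,a,p,10)
        if S2: print(P,ph,fl,a.round(2),S2[0].round(2),'chg',np.abs(S2[0]-a).max().round(2),np.abs(a-q0).max().round(2))
E
python3 srch.py
```

```text
[0.3145 0.     0.0435 0.4818 0.0366 0.5265 0.     0.2923] 6.109879269189378e-11 [3.952 3.43  2.007 0.608 0.424 0.163 0.097 0.057]
20 0 1 [-0.95  0.74  2.41  2.2   1.23  1.56] [-0.02  0.82  1.35 -0.02  1.85 -1.59] chg 3.15 1.97
20 0 -1 [-0.95  0.74  2.41  2.2   1.23 -1.58] [-0.02  0.82  1.35 -0.02  1.85  1.55] chg 3.13 1.62
20 30 1 [-1.07  0.76  2.16  1.47  1.24  1.81] [ 0.12  0.79  1.41 -0.32  1.77 -1.9 ] chg 3.72 2.23
20 30 -1 [-1.07  0.76  2.16  1.47  1.24 -1.33] [ 0.12  0.79  1.41 -0.32  1.77  1.24] chg 2.57 0.91
20 60 1 [-1.    0.85  1.84  1.    1.45  1.97] [ 0.24  0.7   1.57 -0.59  1.57 -2.16] chg 4.13 2.39
20 60 -1 [-1.    0.85  1.84  1.    1.45 -1.17] [ 0.24  0.7   1.57 -0.59  1.57  0.98] chg 2.16 0.97
20 90 1 [-0.85  0.96  1.55  0.67  1.71  1.97] [ 0.33  0.57  1.8  -0.86  1.28 -2.33] chg 4.3 2.39
20 90 -1 [-0.85  0.96  1.55  0.67  1.71 -1.17] [ 0.33  0.57  1.8  -0.86  1.28  0.81] chg 1.98 1.24
30 0 1 [-0.89  0.58  2.43  2.19  0.97  1.69] [-0.02  0.92  1.26 -0.02  2.01 -1.59] chg 3.28 2.11
30 0 -1 [-0.89  0.58  2.43  2.19  0.97 -1.45] [-0.02  0.92  1.26 -0.02  2.01  1.55] chg 
[... 682 characters left out ...]
chg 3.48 2.3
40 0 -1 [-0.82  0.45  2.41  2.1   0.7  -1.25] [-0.02  1.02  1.18 -0.02  2.17  1.55] chg 2.8 1.53
40 30 1 [-0.95  0.53  2.2   1.33  0.9   2.1 ] [ 0.14  0.99  1.24 -0.41  2.08 -1.91] chg 4.02 2.52
40 30 -1 [-0.95  0.53  2.2   1.33  0.9  -1.04] [ 0.14  0.99  1.24 -0.41  2.08  1.23] chg 2.27 0.76
40 60 1 [-0.91  0.65  1.93  0.88  1.17  2.13] [ 0.29  0.89  1.44 -0.73  1.84 -2.11] chg 4.24 2.55
40 60 -1 [-0.91  0.65  1.93  0.88  1.17 -1.01] [ 0.29  0.89  1.44 -0.73  1.84  1.03] chg 2.04 0.69
40 90 1 [-0.8   0.77  1.68  0.57  1.43  2.04] [ 0.41  0.75  1.73 -1.05  1.53 -2.17] chg 4.21 2.45
40 90 -1 [-0.8   0.77  1.68  0.57  1.43 -1.11] [ 0.41  0.75  1.73 -1.05  1.53  0.97] chg 2.08 0.95
```

```bash
cat > go.py <<'E'
from plan import *
def delta(T,M,st=None):
    st=st or manip.read_state();M0=R.from_rotvec(st['orientation'])
    d=M0.inv().apply(T-st['ee_pos']);r=(M0.inv()*M).as_rotvec()
    print('d',d.round(4),'r',r.round(3),'rows',np.ceil(max(np.linalg.norm(d)/.0417,np.linalg.norm(r)/.125)))
PHI,P=np.radians(60),np.radians(30)
E
python3 - <<'E'
from go import *
T,M=pose(PHI,P,-1,cup+.042*Z,0)
Tp=T-.11*M.as_matrix()[:,2]
delta(Tp,M);print(Tp)
q=manip.read_state()['joint_pos'];print(ik(Tp,M,q,p,4)[0].round(2),q.round(2))
E
```

```text
d [ 0.1295 -0.2354  0.0135] r [ 0.83   0.869 -0.283] rows 10.0
[ 0.42863655 -0.2885      0.099     ]
[-1.11  0.68  1.82  0.81  1.46 -1.04] [-1.14  0.24  1.99  0.57  0.47 -0.42]
```

```bash
python3 inch.py '[[0.085,0.13,-0.235,0.0135,0.83,0.87,-0.283],[0.085,0.13,-0.235,0.0135,0.83,0.87,-0.283],[0.085,0.13,-0.235,0.0135,0.83,0.87,-0.283],[0.085,0.13,-0.235,0.0135,0.83,0.87,-0.283],[0.085,0.13,-0.235,0.0135,0.83,0.87,-0.283],[0.085,0.13,-0.235,0.0135,0.83,0.87,-0.283],[0.085,0.13,-0.235,0.0135,0.83,0.87,-0.283],[0.085,0.13,-0.235,0.0135,0.83,0.87,-0.283],[0.085,0.13,-0.235,0.0135,0.83,0.87,-0.283],[0.085,0.13,-0.235,0.0135,0.83,0.87,-0.283],[0.085,0.13,-0.235,0.0135,0.83,0.87,-0.283],[0.085,0.13,-0.235,0.0135,0.83,0.87,-0.283],[0.085,0.13,-0.235,0.0135,0.83,0.87,-0.283],[0.085,0.13,-0.235,0.0135,0.83,0.87,-0.283]]'
python3 log.py; python3 fit.py; python3 - <<'E'
from go import *
T,M=pose(PHI,P,-1,cup+.042*Z,0)
delta(T-.11*M.as_matrix()[:,2],M);delta(T,M)
f=camrig.grab_frame("scene");t=camrig.grab_frame("top")
im=np.hstack([cv2.resize(f["pixels"][90:210,150:280],None,fx=3,fy=3),cv2.resize(t["pixels"][180:300,290:420],None,fx=3,fy=3)])
cv2.imwrite("pics/c.png",np.clip(im*1.5,0,255).astype(np.uint8))
E
```

```text
time: 2.55
ee_pos: [0.4294, -0.2852, 0.1013]
orientation: [-2.042, -1.189, -1.173]
contact_force: [-1.0, -0.1, -0.0]
grip_width: 0.0853
grip_force: 0.0
2.55 [-1.102  0.672  1.824  0.812  1.453 -1.043] [ 0.4294 -0.2852  0.1013]
[ 0.3145 -0.      0.0435  0.4818  0.0366  0.5265 -0.      0.2923] 1.2265188864546417e-11 [4.336 3.79  2.275 0.975 0.715 0.303 0.273 0.17 ]
d [-0.0037  0.001  -0.0016] r [-0.004  0.006  0.005] rows 1.0
d [-0.003   0.0014  0.1084] r [-0.004  0.006  0.005] rows 3.0
```

View pics/c.png

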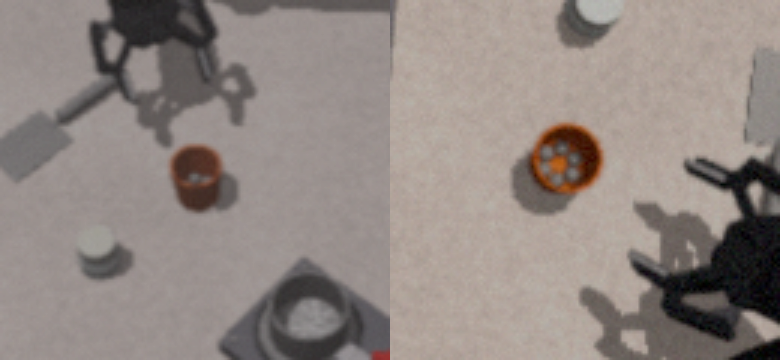

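The view shows the open fingers aligned with the cup (cup at about (195,178) in the left crop, (567,158) in the right). I'll advance.

```bash
python3 inch.py '[[0.085,-0.003,0.001,0.03,0,0,0],[0.085,-0.003,0.001,0.06,0,0,0],[0.085,-0.003,0.001,0.08,0,0,0],[0.085,-0.003,0.001,0.095,0,0,0],[0.085,-0.003,0.001,0.107,0,0,0],[0.085,-0.003,0.001,0.107,0,0,0],[0.085,-0.003,0.001,0.107,0,0,0]]'
python3 - <<'E'
from go import *
T,M=pose(PHI,P,-1,cup+.042*Z,0);delta(T,M)
E
python3 inch.py '[[0.05,0,0,0,0,0,0],[0.05,0,0,0,0,0,0],[0.05,0,0,0,0,0,0],[0.05,0,0,0,0,0,0],[0.05,0,0,0,0,0,0],[0.05,0,0,0,0,0,0]]' 50
```

```text
time: 3.23
ee_pos: [0.4756, -0.2063, 0.0442]
orientation: [-2.04, -1.188, -1.174]
contact_force: [-0.3, 0.1, 0.3]
grip_width: 0.0851
grip_force: 0.0
d [0.0001 0.0005 0.0006] r [-0.005  0.004  0.005] rows 1.0
time: 3.73
ee_pos: [0.4761, -0.2077, 0.0449]
orientation: [-2.041, -1.187, -1.177]
contact_force: [-0.5, -3.5, 5.9]
grip_width: 0.0593
grip_force: 52.8
```

```bash
python3 inch.py '[[0.05,-0.01,0,-0.006,0,0,0],[0.05,-0.035,0,-0.02,0,0,0],[0.05,-0.06,0,-0.035,0,0,0],[0.05,-0.087,0,-0.05,0,0,0],[0.05,-0.104,0,-0.06,0,0,0],[0.05,-0.104,0,-0.06,0,0,0],[0.05,-0.104,0,-0.06,0,0,0]]'
python3 - <<'E'
from go import *
f=camrig.grab_frame("scene");t=camrig.grab_frame("top")
im=np.hstack([cv2.resize(f["pixels"][80:200,150:280],None,fx=3,fy=3),cv2.resize(t["pixels"][180:300,290:420],None,fx=3,fy=3)])
cv2.imwrite("pics/d.png",np.clip(im*1.5,0,255).astype(np.uint8))
for tl,zl in((1.2,.12),(1.7,.105),(2.1,.092),(2.3,.092)):
    T,M=pose(PHI,P,-1,pourG(PHI,tl,zl=zl),tl);print(tl,T.round(3));delta(T,M);print(ik(T,M,manip.read_state()['joint_pos'],p,6)[0].round(2))
print(manip.read_state()['joint_pos'].round(2))
E
```

```text
time: 4.32
ee_pos: [0.4291, -0.2794, 0.0162]
orientation: [-1.942, -1.146, -1.249]
contact_force: [8.6, 27.4, 84.7]
grip_width: 0.0502
grip_force: 42.2
1.2 [ 0.533 -0.014  0.146]
d [ 0.2356 -0.0374  0.2035] r [-0.015 -1.296  0.019] rows 11.0
[-0.03  0.31  1.88 -0.16  1.02  0.58]
1.7 [0.541 0.    0.141]
d [ 0.2376 -0.037   0.2202] r [-0.011 -1.796  0.024] rows 15.0
[ 0.17  0.55  1.68 -0.49  1.39  0.91]
2.1 [0.548 0.013 0.13 ]
d [ 0.2334 -0.0366  0.2385] r [-0.007 -2.196  0.027] rows 18.0
[ 0.27  0.8   1.5  -0.66  1.71  1.01]
2.3 [0.552 0.02  0.128]
d [ 0.2352 -0.0365  0.2459] r [-0.004 -2.396  0.029] rows 20.0
[ 0.3   0.91  1.42 -0.74  1.86  1.03]
[-1.11  0.89  1.75  0.85  1.46 -1.16]
```

View pics/d.png

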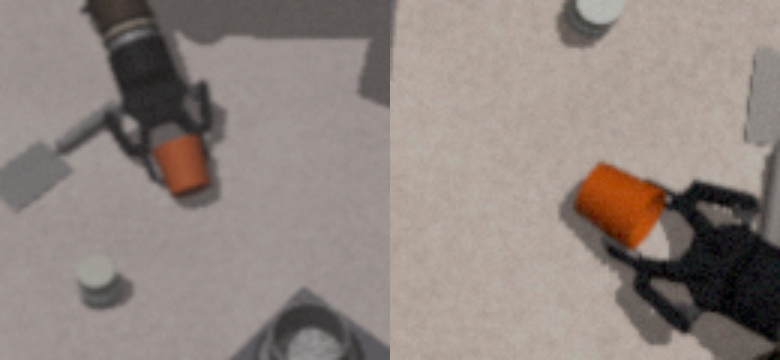

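The view shows I had the sign of tool x wrong. The cup was pushed down and tipped onto its side, its foot to the upper-left and its mouth facing the gripper. I'll relieve the push first, then look for the balls.

```bash
python3 inch.py '[[0.05,0.013,0,-0.0075,0,0,0],[0.05,0.026,0,-0.015,0,0,0]]'
python3 - <<'E'
from go import *
f=camrig.grab_frame("scene");t=camrig.grab_frame("top")
im=np.hstack([cv2.resize(f["pixels"][110:175,180:245],None,fx=6,fy=6,interpolation=cv2.INTER_CUBIC),cv2.resize(t["pixels"][215:280,335:400],None,fx=6,fy=6,interpolation=cv2.INTER_CUBIC)])
cv2.imwrite("pics/e.png",np.clip(im*1.7,0,255).astype(np.uint8))
E
```

```text
time: 4.58
ee_pos: [0.4249, -0.291, 0.0199]
orientation: [-2.022, -1.183, -1.182]
contact_force: [-1.0, 0.3, -2.4]
grip_width: 0.05
grip_force: 0.2
```

View pics/e.png

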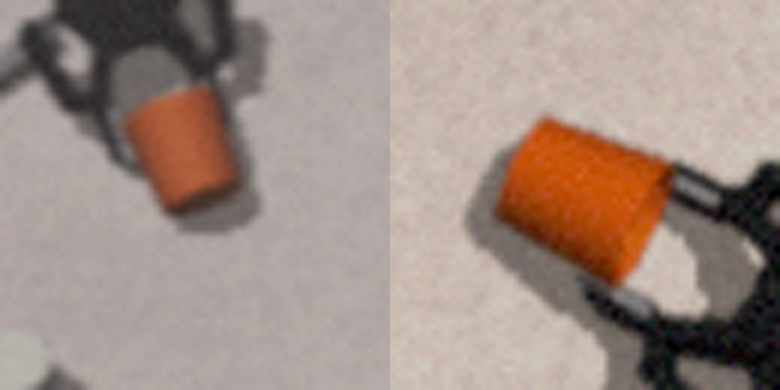

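The picture shows the cup lying on its side, mouth centre at about top (377,252) and foot at (357,242). It rests loose, and no balls are visible outside. I'll back off without disturbing it and measure it.

```bash
python3 inch.py '[[0.05,0.004,0,-0.012,0,0,0],[0.05,0.008,0,-0.035,0,0,0],[0.05,0.012,0,-0.06,0,0,0],[0.085,0.03,0,-0.09,0,0,0],[0.085,0.05,0,-0.12,0,0,0],[0.085,0.05,0,-0.12,0,0,0],[0.085,0.05,0,-0.12,0,0,0]]'
python3 - <<'E'
from go import *
s,t=frames()
for n,f in(("s",s),("t",t)):
    c=blobs(f,(0,110,50),(16,255,255),3)
    for k in c[:2]:
        r=cv2.minAreaRect(k);print(n,cv2.contourArea(k),r,cv2.approxPolyDP(k,2.0,True)[:,0].tolist())
im=np.hstack([cv2.resize(s["pixels"][110:175,180:245],None,fx=6,fy=6,interpolation=cv2.INTER_CUBIC),cv2.resize(t["pixels"][215:280,335:400],None,fx=6,fy=6,interpolation=cv2.INTER_CUBIC)])
cv2.imwrite("pics/f.png",np.clip(im*1.7,0,255).astype(np.uint8))
E
```

```text
time: 5.27
ee_pos: [0.3847, -0.3682, 0.1188]
orientation: [-2.046, -1.191, -1.173]
contact_force: [0.8, -0.2, -0.9]
grip_width: 0.085
grip_force: 0.0
s 199.0 ((206.9000244140625, 132.30001831054688), (16.54690170288086, 14.758047103881836), 63.43495178222656) [[210, 124], [199, 129], [205, 142], [216, 137]]
s 166.0 ((343.7500305175781, 270.2500305175781), (19.798988342285156, 13.435027122497559), 45.0) [[340, 260], [336, 264], [336, 272], [341, 277], [351, 277], [354, 274], [353, 270], [346, 270]]
t 452.0 ((370.4000244140625, 248.20004272460938), (24.149532318115234, 21.466251373291016), 26.56505012512207) [[365, 235], [357, 250], [375, 262], [385, 244]]
t 147.5 ((126.00587463378906, 167.77645874023438), (20.608394622802734, 11.822710990905762), 77.47119140625) [[118, 159], [123, 166], [123, 179], [125, 176], [129, 177], [132, 172], [131, 163], [125, 159]]
```

View pics/f.png

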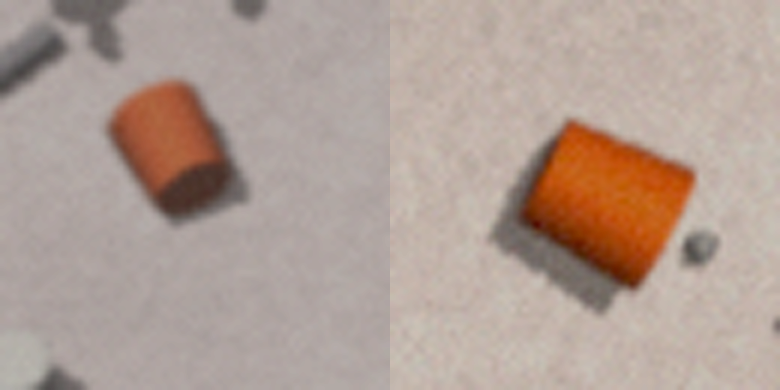

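One ball is out in front of the mouth, at top (387,256). There may be another dark spot near (400,269). I'll detect balls numerically, over time.

```bash
cat > balls.py <<'E'
from go import *
def spots(f,box,lo=6,hi=90,d=22):
    x0,y0,x1,y1=box;im=f["pixels"][y0:y1,x0:x1].astype(np.int16);g=im.mean(2);m=(g<np.median(g)-d).astype(np.uint8)
    n,_,S,C=cv2.connectedComponentsWithStats(m)
    return [((C[i]+[x0,y0]).round(1).tolist(),int(S[i,4]),S[i,2:4].tolist()) for i in range(1,n) if lo<=S[i,4]<=hi]
if __name__=="__main__":
    s,t=frames()
    for n,f,b in(("t",t,(300,190,470,330)),("s",s,(130,60,300,230))):
        for k in spots(f,b):print(n,k,onz(f,k[0],.007).round(3))
E
python3 balls.py; python3 balls.py | grep '^t'
```

```text
t ([353.4, 192.1], 78, [17, 6]) [ 0.599 -0.222  0.007]
t ([409.5, 212.0], 16, [2, 15]) [ 0.554 -0.38   0.007]
t ([408.2, 224.3], 6, [2, 5]) [ 0.519 -0.377  0.007]
t ([387.8, 256.6], 26, [6, 6]) [ 0.426 -0.322  0.007]
t ([353.2, 192.1], 80, [17, 6]) [ 0.599 -0.222  0.007]
t ([409.5, 212.0], 15, [2, 15]) [ 0.554 -0.38   0.007]
t ([424.0, 221.5], 6, [3, 6]) [ 0.53  -0.42   0.007]
t ([408.2, 224.3], 6, [2, 5]) [ 0.519 -0.377  0.007]
t ([388.3, 256.8], 26, [6, 6]) [ 0.426 -0.323  0.007]
```

```bash
cat > cuplie.py <<'E'
from go import *
def lying():
    s,t=frames();out=[]
    for f in(t,s):
        c=[k for k in blobs(f,(0,110,50),(16,255,255),3) if abs(onz(f,k.mean((0,1)),.03)[1]+.24)<.15][0]
        q=cv2.approxPolyDP(cv2.convexHull(c),2.2,True)[:,0].astype(float)
        if len(q)!=4:print('corners',len(q))
        w=np.array([onz(f,a+.0,.03)[:2] for a in q]);e=[np.linalg.norm(w[i]-w[(i+1)%4]) for i in range(4)]
        m=cv2.moments(c);cen=onz(f,(m['m10']/m['m00'],m['m01']/m['m00']),.031)[:2]
        print(w.round(3).tolist(),np.round(e,3),cen.round(4))
    return s,t
if __name__=="__main__":lying()
E
python3 cuplie.py; python3 balls.py|grep 't.*\[38\|t.*\[39'
```

```text
[[0.478, -0.253], [0.458, -0.307], [0.408, -0.284], [0.436, -0.233]] [0.058 0.055 0.059 0.046] [ 0.4433 -0.2695]
corners 5
[[0.403, -0.294], [0.434, -0.238], [0.476, -0.255], [0.458, -0.304], [0.437, -0.313]] [0.064 0.045 0.052 0.056] [ 0.4398 -0.277 ]
t ([388.2, 256.8], 26, [6, 6]) [ 0.426 -0.323  0.007]
```

```bash
cat >> go.py <<'E'
def pose2(phi,G,tilt,off=.006):
    T,M=pose(phi,P,1,G,tilt);return G-off*M.as_matrix()[:,2],M
HP=-2.007;GL=np.array([.4393,-.281,.0295])
E
python3 - <<'E'
from go import *
T,M=pose2(HP,GL,np.pi/2-.083);z=M.as_matrix()[:,2];print('z',z.round(2),'T',T.round(3))
q=manip.read_state()['joint_pos'];print(q.round(2))
delta(T-.08*z,M);print(ik(T-.08*z,M,q,p,6)[0].round(2));print(ik(T,M,q,p,6)[0].round(2))
G=GL+[0,0,.12]
T2,M2=pose2(HP,G,.6);print(ik(T2,M2,q,p,10)[0].round(2))
E
```

```text
z [ 0.18  0.39 -0.9 ] T [ 0.438 -0.283  0.035]
[-1.22  0.71  1.7   0.72  1.57 -1.04]
d [0.023  0.0088 0.0593] r [ 0.055 -0.603 -0.06 ] rows 5.0
[-0.93  0.43  1.88  0.44  1.09 -0.75]
[-0.88  0.53  1.92  0.49  0.95 -0.79]
[-0.4   0.28  1.97 -0.55  0.98  0.36]
```

```bash
python3 inch.py '[[0.085,0.023,0.009,0.059,0.055,-0.603,-0.06],[0.085,0.023,0.009,0.059,0.055,-0.603,-0.06],[0.085,0.023,0.009,0.059,0.055,-0.603,-0.06],[0.085,0.023,0.009,0.059,0.055,-0.603,-0.06],[0.085,0.023,0.009,0.059,0.055,-0.603,-0.06],[0.085,0.023,0.009,0.059,0.055,-0.603,-0.06],[0.085,0.023,0.009,0.059,0.055,-0.603,-0.06],[0.085,0.023,0.009,0.059,0.055,-0.603,-0.06]]'
python3 - <<'E'
from go import *
T,M=pose2(HP,GL,np.pi/2-.083);delta(T,M)
E
python3 cuplie.py;python3 balls.py|grep '^t'
```

```text
time: 6.43
ee_pos: [0.4236, -0.315, 0.1077]
orientation: [-2.408, -1.533, -0.542]
contact_force: [-0.4, -0.3, 0.9]
grip_width: 0.0849
grip_force: 0.0
d [ 0.0004 -0.0002  0.0807] r [ 0.001 -0.002 -0.001] rows 2.0
[[0.478, -0.253], [0.458, -0.307], [0.408, -0.282], [0.434, -0.233]] [0.058 0.056 0.055 0.049] [ 0.4432 -0.2693]
corners 5
[[0.403, -0.294], [0.434, -0.238], [0.476, -0.255], [0.452, -0.31], [0.431, -0.313]] [0.064 0.045 0.061 0.051] [ 0.44   -0.2777]
t ([353.4, 192.1], 77, [17, 6]) [ 0.599 -0.222  0.007]
t ([409.9, 209.0], 21, [3, 21]) [ 0.562 -0.381  0.007]
t ([408.3, 224.3], 7, [2, 5]) [ 0.519 -0.377  0.007]
```

```bash
python3 inch.py '[[0.085,0,0,0.025,0,0,0],[0.085,0,0,0.045,0,0,0],[0.085,0,0,0.06,0,0,0],[0.085,0,0,0.07,0,0,0],[0.085,0,0,0.079,0,0,0],[0.085,0,0,0.079,0,0,0]]'
python3 inch.py '[[0.05,0,0,0,0,0,0],[0.05,0,0,0,0,0,0],[0.05,0,0,0,0,0,0],[0.05,0,0,0,0,0,0],[0.05,0,0,0,0,0,0]]' 50
python3 - <<'E'
from go import *
G=GL+[0,0,.02];T,M=pose2(HP,G,1.3);delta(T,M)
T,M=pose2(HP,GL+[0,0,.12],.6);delta(T,M)
E
```

```text
time: 7.13
ee_pos: [0.4372, -0.2835, 0.0347]
orientation: [-2.408, -1.531, -0.539]
contact_force: [0.6, -0.4, 0.4]
grip_width: 0.0853
grip_force: 0.0
time: 7.55
ee_pos: [0.4386, -0.2858, 0.0377]
orientation: [-2.411, -1.536, -0.541]
contact_force: [-2.1, -1.4, 5.4]
grip_width: 0.0599
grip_force: 53.4
d [ 0.0103 -0.0013 -0.0146] r [ 0.003 -0.187  0.   ] rows 2.0
d [ 0.0564 -0.001  -0.103 ] r [ 0.003 -0.887 -0.001] rows 8.0
```

```bash
python3 inch.py '[[0.05,0.004,0,-0.006,0,-0.05,0],[0.05,0.01,0,-0.015,0,-0.17,0],[0.05,0.02,0,-0.03,0,-0.3,0],[0.05,0.03,0,-0.05,0,-0.42,0],[0.05,0.04,0,-0.07,0,-0.54,0],[0.05,0.05,0,-0.09,0,-0.66,0],[0.05,0.056,0,-0.103,0,-0.78,0],[0.05,0.056,0,-0.103,0,-0.9,0],[0.05,0.056,0,-0.103,0,-0.9,0]]'
python3 - <<'E'
from balls import *
s,t=frames()
for n,f,b in(("t",t,(330,190,470,330)),("s",s,(130,60,300,230))):
    for k in spots(f,b):print(n,k,onz(f,k[0],.007).round(3))
im=np.hstack([cv2.resize(s["pixels"][70:190,150:270],None,fx=3.3,fy=3.3,interpolation=cv2.INTER_CUBIC),cv2.resize(t["pixels"][200:320,320:440],None,fx=3.3,fy=3.3,interpolation=cv2.INTER_CUBIC)])
cv2.imwrite("pics/g.png",np.clip(im*1.7,0,255).astype(np.uint8))
E
```

```text
time: 8.3
ee_pos: [0.4426, -0.2757, 0.1535]
orientation: [2.391, 1.53, -0.559]
contact_force: [-0.8, 1.1, -2.6]
grip_width: 0.0601
grip_force: 53.8
t ([409.9, 209.1], 22, [3, 21]) [ 0.562 -0.381  0.007]
t ([408.3, 224.4], 7, [2, 5]) [ 0.519 -0.377  0.007]
t ([429.0, 224.7], 6, [3, 5]) [ 0.522 -0.434  0.007]
s ([165.3, 137.7], 7, [4, 4]) [ 0.541 -0.393  0.007]
s ([150.8, 141.8], 6, [5, 3]) [ 0.588 -0.422  0.007]
s ([161.2, 144.4], 28, [12, 9]) [ 0.572 -0.384  0.007]
```

View pics/g.png

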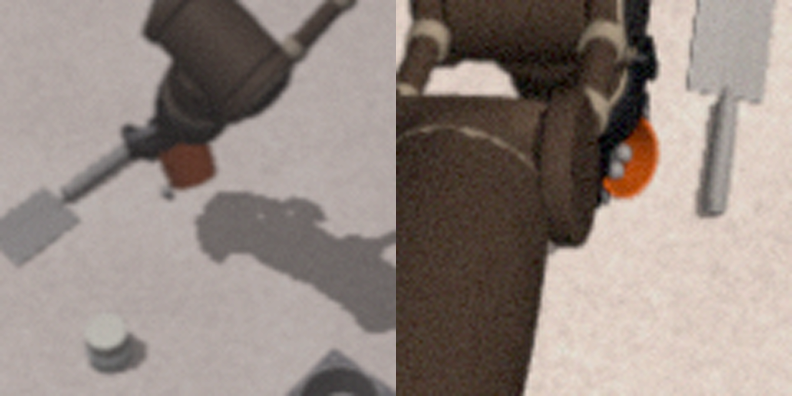

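The cup is held mouth-up with several balls visible in it around (620,160) in the right crop. One stray ball is on the bench at scene crop (168,193). Next I plan the carry.

```bash
python3 log.py; python3 - <<'E'
from go import *
q0=manip.read_state()['joint_pos']
for ph in(-150,-115,-90,-60,-30,0):
    f=np.radians(ph);q=q0;o=[]
    for tl,zl in((.6,.15),(1.3,.12),(1.9,.097),(2.35,.092)):
        T,M=pose2(f,pourG(f,tl,zl=zl),tl,.009);S=ik(T,M,q,p,5)
        if not S:o.append(None);break
        o.append(np.r_[S[0].round(2),np.abs(S[0]-q).max().round(2)].tolist());q=S[0]
    print(ph,*o,sep='\n  ')
E
```

```text
8.4 [-0.396  0.284  1.974 -0.558  0.983  0.377] [ 0.4407 -0.2769  0.1526]
-150
  [0.1, 0.62, 1.45, -0.18, 1.49, 1.2, 0.83]
  [-0.06, 0.26, 1.95, 0.21, 0.73, 0.84, 0.75]
  [-0.31, 0.24, 2.29, 1.64, 0.59, -0.71, 1.55]
  [-0.48, 0.54, 2.38, 2.07, 1.19, -1.37, 0.66]
-115
  [0.23, 0.51, 1.62, -0.36, 1.31, 0.81, 0.63]
  [-0.09, 0.29, 1.91, 0.31, 0.88, 0.16, 0.67]
  [-0.41, 0.4, 2.05, 1.08, 1.03, -0.73, 0.89]
  [-0.57, 0.66, 2.03, 1.33, 1.39, -1.12, 0.39]
-90
  [0.29, 0.39, 1.8, -0.48, 1.13, 0.53, 0.68]
  [-0.09, 0.31, 1.88, 0.3, 0.99, -0.26, 0.79]
  [-0.38, 0.52, 1.85, 0.81, 1.29, -0.83, 0.57]
  [-0.5, 0.78, 1.75, 1.01, 1.62, -1.04, 0.33]
-60
  [0.29, 0.23, 2.02, -0.58, 0.87, 0.15, 0.69]
  [-0.08, 0.34, 1.84, 0.23, 1.12, -0.72, 0.87]
  [-0.29, 0.65, 1.62, 0.54, 1.57, -1.02, 0.45]
  [-0.36, 0.92, 1.44, 0.7, 1.92, -1.08, 0.35]
-30
  [0.18, 0.07, 2.21, -0.54, 0.58, -0.45, 0.83]
  [-0.06, 0.36, 1.82, 0.12, 1.2, -1.16, 0.71]
  [-0.16, 0.75, 1.45, 0.27, 1.76, -1.27, 0.56]
  [-0.2, 1.04, 1.2, 0.38, 2.16, -1.26, 0.4]
0
  [-0.05, -0.01, 2.29, 0.05, 0.41, -1.66, 2.04]
  [-0.03, 0.37, 1.81, -0.01, 1.22, -1.6, 0.81]
  [-0.02, 0.79, 1.38, -0.02, 1.83, -1.59, 0.61]
  [-0.02, 1.09, 1.1, -0.03, 2.26, -1.59, 0.43]
```

```bash
python3 - <<'E'
from go import *
f=np.radians(-90)
for tl,zl in((.6,.18),):
    T,M=pose2(f,pourG(f,tl,zl=zl),tl,.009);delta(T,M)
M0=R.from_rotvec(manip.read_state()['orientation']);print('up',M0.inv().apply(Z*.04).round(3),T)
E
```

```text
d [ 0.3198 -0.0478 -0.1997] r [-0.191  0.009 -0.391] rows 10.0
up [-0.018 -0.    -0.036] [0.5555     0.08334093 0.19076284]
```

```bash
python3 inch.py '[[0.05,-0.009,0,-0.018,0,0,0],[0.05,-0.01,0,-0.04,0,0,0],[0.05,0.015,-0.004,-0.06,-0.02,0,-0.03],[0.05,0.045,-0.008,-0.08,-0.04,0,-0.07],[0.05,0.075,-0.012,-0.095,-0.06,0,-0.11],[0.05,0.105,-0.016,-0.11,-0.08,0,-0.15],[0.05,0.135,-0.02,-0.12,-0.1,0,-0.19],[0.05,0.165,-0.024,-0.13,-0.11,0,-0.22],[0.05,0.195,-0.028,-0.145,-0.13,0,-0.26],[0.05,0.225,-0.033,-0.155,-0.14,0,-0.29],[0.05,0.255,-0.038,-0.17,-0.16,0,-0.32],[0.05,0.28,-0.042,-0.18,-0.17,0,-0.35],[0.05,0.3,-0.045,-0.19,-0.18,0.009,-0.37],[0.05,0.315,-0.048,-0.2,-0.19,0.009,-0.39],[0.05,0.32,-0.048,-0.2,-0.191,0.009,-0.391],[0.05,0.32,-0.048,-0.2,-0.191,0.009,-0.391]]'
python3 - <<'E'
from balls import *
f=np.radians(-90)
for tl,zl in((.6,.18),(1.2,.125),(1.75,.1),(2.1,.092),(2.35,.092)):
    T,M=pose2(f,pourG(f,tl,zl=zl),tl,.009);delta(T,M)
s,t=frames()
for n,g,b in(("t",t,(300,190,470,330)),("s",s,(150,60,300,170))):
    for k in spots(g,b,4):print(n,k,onz(g,k[0],.007).round(3))
E
```

```text
time: 9.73
ee_pos: [0.5565, 0.0817, 0.1899]
orientation: [1.975, 1.97, -0.452]
contact_force: [0.3, 0.6, -0.5]
grip_width: 0.0601
grip_force: 54.3
d [ 0.0011 -0.001  -0.0015] r [-0.002  0.002 -0.002] rows 1.0
d [ 0.0044 -0.001   0.0352] r [-0.001  0.602 -0.003] rows 5.0
d [-0.0071 -0.0009  0.0582] r [-0.     1.152 -0.003] rows 10.0
d [-0.0164 -0.0009  0.0718] r [ 0.     1.502 -0.003] rows 13.0
d [-0.0237 -0.0008  0.0789] r [ 1.000e-03  1.752e+00 -3.000e-03] rows 15.0
t ([353.2, 192.1], 80, [17, 6]) [ 0.599 -0.222  0.007]
t ([388.4, 256.9], 29, [6, 6]) [ 0.426 -0.323  0.007]
s ([200.4, 128.4], 10, [4, 4]) [ 0.428 -0.321  0.007]
```

```bash
python3 inch.py '[[0.05,0.001,-0.001,0.008,0,0.12,0],[0.05,0.002,-0.001,0.015,0,0.24,0],[0.05,0.003,-0.001,0.022,0,0.36,0],[0.05,0.004,-0.001,0.028,0,0.48,0],[0.05,0.004,-0.001,0.035,0,0.6,0],[0.05,0.002,-0.001,0.041,0,0.7,0],[0.05,0,-0.001,0.046,0,0.8,0],[0.05,-0.003,-0.001,0.05,0,0.9,0],[0.05,-0.004,-0.001,0.053,0,0.98,0],[0.05,-0.006,-0.001,0.055,0,1.06,0],[0.05,-0.007,-0.001,0.058,0,1.14,0],[0.05,-0.009,-0.001,0.061,0,1.22,0],[0.05,-0.011,-0.001,0.064,0,1.3,0],[0.05,-0.013,-0.001,0.067,0,1.37,0],[0.05,-0.015,-0.001,0.07,0,1.44,0],[0.05,-0.016,-0.001,0.072,0,1.5,0],[0.05,-0.016,-0.001,0.072,0,1.5,0],[0.05,-0.016,-0.001,0.072,0,1.5,0]]'
python3 - <<'E'
from go import *
f=np.radians(-90)
for tl,zl in((2.1,.092),(2.4,.092),(1.3,.18)):
    T,M=pose2(f,pourG(f,tl,zl=zl),tl,.009);delta(T,M)
E
```

```text
time: 11.33
ee_pos: [0.5547, 0.0346, 0.132]
orientation: [-1.588, -1.579, -0.917]
contact_force: [0.8, 0.5, -0.4]
grip_width: 0.06
grip_force: 54.3
d [0.0008 0.0007 0.0009] r [ 0.004  0.005 -0.003] rows 1.0
d [-0.0085  0.0008 -0.0071] r [ 0.004  0.305 -0.003] rows 3.0
d [ 0.087   0.0005 -0.0126] r [ 0.002 -0.795 -0.005] rows 7.0
```

```bash
python3 inch.py '[[0.05,-0.003,0,-0.002,0,0.1,0],[0.05,-0.006,0,-0.004,0,0.2,0],[0.05,-0.0085,0,-0.007,0,0.3,0],[0.05,-0.0085,0,-0.007,0,0.3,0],[0.05,-0.0085,0,-0.007,0,0.3,0],[0.05,-0.0085,0,-0.007,0,0.3,0],[0.05,-0.0085,0,-0.007,0,0.3,0],[0.05,-0.0085,0,-0.007,0,0.3,0]]'
python3 - <<'E'
from go import *
f=np.radians(-90)
# cup standing place options
q0=manip.read_state()['joint_pos']
T,M=pose2(f,pourG(f,1.3,zl=.2),1.3,.009);delta(T,M)
for c in((.478,-.203),(.45,-.15),(.5,-.15),(.42,-.2)):
  for ph in(-120,-90,-60,-30,0,30):
    T,M=pose2(np.radians(ph),np.r_[c,.043],0,.009);S=ik(T,M,q0,p,8)
    if S:print(c,ph,S[0].round(2))
E
```

```text
time: 12.0
ee_pos: [0.5559, 0.0262, 0.1307]
orientation: [-1.372, -1.375, -1.098]
contact_force: [0.2, -1.1, -0.6]
grip_width: 0.0597
grip_force: 54.3
d [ 1.096e-01 -1.000e-04  1.690e-02] r [ 0.004 -1.094  0.002] rows 9.0
(0.478, -0.203) -120 [-0.03  0.8   1.75 -0.89  1.38  1.05]
(0.478, -0.203) -60 [-0.06  0.59  2.34  4.25  0.94  1.34]
(0.478, -0.203) -30 [-0.45  0.57  2.51  3.22  0.98  1.56]
(0.478, -0.203) 0 [-0.9   0.57  2.44  2.17  0.97  1.7 ]
(0.478, -0.203) 30 [-1.03  0.63  2.19  1.41  1.07  1.94]
(0.45, -0.15) -120 [ 0.06  0.77  1.81 -0.83  1.4   1.1 ]
(0.45, -0.15) -30 [-0.28  0.57  2.58  3.38  1.05  1.57]
(0.45, -0.15) 0 [-0.85  0.57  2.55  2.28  1.03  1.6 ]
(0.45, -0.15) 30 [-1.02  0.59  2.31  1.46  1.06  1.84]
(0.5, -0.15) -120 [ 0.05  0.83  1.69 -0.82  1.44  1.05]
(0.5, -0.15) -30 [-0.23  0.57  2.48  3.45  0.96  1.54]
(0.5, -0.15) 0 [-0.72  0.57  2.47  2.38  0.97  1.66]
(0.5, -0.15) 30 [-0.91  0.61  2.24  1.54  1.03  1.9 ]
(0.42, -0.2) -120 [-0.03  0.74  1.89 -0.9   1.33  1.11]
(0.42, -0.2) -60 [-0.06  0.57  2.45  4.19  0.98  1.45]
(0.42, -0.2) -30 [-0.56  0.58  2.61  3.11  1.1   1.57]
(0.42, -0.2) 0 [-1.07  0.57  2.52  2.04  1.02  1.63]
(0.42, -0.2) 30 [-1.15  0.61  2.26  1.32  1.1   1.88]
```

```bash
python3 inch.py '[[0.05,0.03,0,-0.005,0,0,0],[0.05,0.06,0,0,0,-0.1,0],[0.05,0.08,0,0.005,0,-0.22,0],[0.05,0.1,0,0.01,0,-0.34,0],[0.05,0.11,0,0.017,0,-0.46,0],[0.05,0.11,0,0.017,0,-0.58,0],[0.05,0.11,0,0.017,0,-0.7,0],[0.05,0.11,0,0.017,0,-0.82,0],[0.05,0.11,0,0.017,0,-0.94,0],[0.05,0.11,0,0.017,0,-1.09,0],[0.05,0.11,0,0.017,0,-1.09,0]]'
python3 - <<'E'
from go import *
c=np.array([.44,-.2,0]);f=np.radians(-120);q=manip.read_state()['joint_pos']
T,M=pose2(f,c+[0,0,.16],0,.009);delta(T,M);print(T,q.round(2),ik(T,M,q,p,6)[0].round(2))
T,M=pose2(f,c+[0,0,.043],0,.009);print(T,ik(T,M,q,p,6)[0].round(2))
E
```

```text
time: 12.92
ee_pos: [0.5559, 0.0694, 0.2365]
orientation: [-2.086, -2.092, -0.275]
contact_force: [0.2, 0.6, -0.4]
grip_width: 0.0603
grip_force: 54.3
d [-0.2719 -0.113   0.0027] r [ 0.225 -1.272  0.517] rows 12.0
[ 0.44389711 -0.19325     0.1645    ] [-0.09  0.2   1.83  0.28  1.14 -0.21] [-0.03  0.54  1.88 -0.87  1.47  0.94]
[ 0.44389711 -0.19325     0.0475    ] [-0.03  0.76  1.85 -0.9   1.35  1.09]
```

```bash
python3 inch.py '[[0.05,-0.272,-0.113,0.003,0.225,-1.272,0.517],[0.05,-0.272,-0.113,0.003,0.225,-1.272,0.517],[0.05,-0.272,-0.113,0.003,0.225,-1.272,0.517],[0.05,-0.272,-0.113,0.003,0.225,-1.272,0.517],[0.05,-0.272,-0.113,0.003,0.225,-1.272,0.517],[0.05,-0.272,-0.113,0.003,0.225,-1.272,0.517],[0.05,-0.272,-0.113,0.003,0.225,-1.272,0.517],[0.05,-0.272,-0.113,0.003,0.225,-1.272,0.517],[0.05,-0.272,-0.113,0.003,0.225,-1.272,0.517],[0.05,-0.272,-0.113,0.003,0.225,-1.272,0.517],[0.05,-0.272,-0.113,0.003,0.225,-1.272,0.517],[0.05,-0.272,-0.113,0.003,0.225,-1.272,0.517],[0.05,-0.272,-0.113,0.003,0.225,-1.272,0.517],[0.05,-0.272,-0.113,0.003,0.225,-1.272,0.517],[0.05,-0.272,-0.113,0.003,0.225,-1.272,0.517]]'
python3 - <<'E'
from go import *
c=np.array([.44,-.2,0]);f=np.radians(-120)
T,M=pose2(f,c+[0,0,.16],0,.009);delta(T,M)
T,M=pose2(f,c+[0,0,.046],0,.009);delta(T,M)
s,t=frames()
for n,g in(("s",s),("t",t)):
    for k in blobs(g,(0,110,50),(16,255,255),3):
        if cv2.contourArea(k)>60: print(n,cv2.contourArea(k),cv2.approxPolyDP(k,2,True)[:,0].tolist())
# predicted projections: foot and rim centres if held as modelled
for g in(s,t): print(proj(g,c+[0,0,.118]).round(1),proj(g,c+[0,0,.178]).round(1))
E
```

```text
time: 14.17
ee_pos: [0.4421, -0.1954, 0.1613]
orientation: [2.048, 1.182, -1.183]
contact_force: [0.9, -0.1, -1.9]
grip_width: 0.0597
grip_force: 54.4
d [-0.0014  0.0004 -0.004 ] r [-0.007 -0.003  0.003] rows 1.0
d [0.0972 0.0011 0.0533] r [-0.007 -0.003  0.003] rows 3.0
s 168.0 [[340, 260], [335, 267], [337, 274], [343, 278], [351, 277], [354, 273], [351, 269], [353, 268], [345, 269]]
s 152.5 [[213, 117], [215, 123], [219, 120], [224, 124], [230, 120], [225, 112], [218, 112]]
t 503.0 [[357, 230], [349, 233], [342, 243], [343, 248], [352, 256], [365, 253], [369, 244], [366, 236]]
t 302.5 [[118, 159], [122, 164], [122, 170], [116, 174], [108, 172], [115, 182], [123, 182], [131, 176], [134, 168], [127, 160]]
[222.1 128.3] [221.3 117.1]
[350.9 244.7] [355.6 242.4]
```

```bash
python3 inch.py '[[0.05,0.025,0,0.014,-0.007,-0.003,0.003],[0.05,0.05,0,0.028,-0.007,-0.003,0.003],[0.05,0.07,0,0.039,-0.007,-0.003,0.003],[0.05,0.085,0.001,0.047,-0.007,-0.003,0.003],[0.05,0.096,0.001,0.053,-0.007,-0.003,0.003],[0.05,0.096,0.001,0.053,-0.007,-0.003,0.003],[0.05,0.096,0.001,0.053,-0.007,-0.003,0.003]]'
python3 inch.py '[[0.05,0.0018,0,0.001,0,0,0],[0.05,0.0018,0,0.001,0,0,0]]'
```

```text
time: 14.85
ee_pos: [0.4432, -0.1937, 0.0506]
orientation: [2.04, 1.18, -1.182]
contact_force: [-0.2, 0.9, -0.9]
grip_width: 0.0597
grip_force: 53.4
time: 15.02
ee_pos: [0.4439, -0.1937, 0.0495]
orientation: [2.039, 1.178, -1.181]
contact_force: [0.6, -0.5, 2.5]
grip_width: 0.0599
grip_force: 53.3
```

```bash
python3 inch.py '[[0.05,0.0018,0,0.001,0,0,0],[0.05,0.0018,0,0.001,0,0,0]]'; python3 inch.py '[[0.05,0.0018,0,0.001,0,0,0],[0.05,0.0018,0,0.001,0,0,0]]'
```

```text
time: 15.18
ee_pos: [0.4438, -0.1938, 0.0494]
orientation: [2.036, 1.175, -1.185]
contact_force: [-0.9, 3.6, 9.7]
grip_width: 0.0597
grip_force: 53.3
time: 15.35
ee_pos: [0.4437, -0.1938, 0.0492]
orientation: [2.033, 1.172, -1.188]
contact_force: [-0.4, 6.5, 17.0]
grip_width: 0.0596
grip_force: 53.4
```

```bash
python3 inch.py '[[0.05,-0.0035,0,-0.002,0,0,0],[0.085,-0.0035,0,-0.002,0,0,0],[0.085,-0.0035,0,-0.002,0,0,0],[0.085,-0.0035,0,-0.002,0,0,0],[0.085,-0.0035,0,-0.002,0,0,0],[0.085,-0.0035,0,-0.01,0,0,0],[0.085,-0.0035,0,-0.03,0,0,0],[0.085,-0.0035,0,-0.065,0,0,0],[0.085,-0.0035,0,-0.1,0,0,0],[0.085,-0.0035,0,-0.13,0,0,0],[0.085,-0.0035,0,-0.13,0,0,0]]'
python3 - <<'E'
from balls import *
s,t=frames();b=np.array([.427,-.322])
for n,g,bx in(("t",t,(300,190,470,330)),("s",s,(150,60,300,170))):
    for k in spots(g,bx,4):print(n,k,onz(g,k[0],.007).round(3))
    for k in blobs(g,(0,110,50),(16,255,255),3):
        if cv2.contourArea(k)>60:
            r=cv2.boundingRect(k); print(n,cv2.contourArea(k),r,onz(g,(r[0]+r[2]/2-.5,r[1]+r[3]/2-.5),.06).round(3))
# tool down above ball: choose yaw giving comfortable joints
q=manip.read_state()['joint_pos']
for yw in range(0,180,30):
    a=np.radians(yw);y=np.array([np.cos(a),np.sin(a),0])
    for fl in(1,-1):
        M=R.from_matrix(np.stack([np.cross(fl*y,-Z),fl*y,-Z],1));S=ik(np.r_[b,.028],M,q,p,5)
        if S:print(yw,fl,S[0].round(2),np.abs(S[0]-q).max().round(2))
print(q.round(2))
E
```

```text
time: 16.27
ee_pos: [0.5039, -0.0936, 0.1148]
orientation: [2.04, 1.181, -1.169]
contact_force: [1.4, -0.6, -0.1]
grip_width: 0.0852
grip_force: 0.0
t ([353.2, 192.1], 80, [17, 6]) [ 0.599 -0.222  0.007]
t ([301.9, 233.4], 32, [6, 8]) [ 0.473 -0.085  0.007]
t ([388.3, 256.8], 32, [6, 7]) [ 0.426 -0.323  0.007]
t 409.5 (334, 236, 25, 23) [ 0.439 -0.198  0.06 ]
t 313.0 (108, 159, 27, 25) [0.599 0.416 0.06 ]
s ([200.4, 128.6], 9, [4, 4]) [ 0.429 -0.32   0.007]
s 172.5 (216, 133, 15, 18) [ 0.45  -0.191  0.06 ]
s 151.5 (335, 260, 20, 19) [0.584 0.405 0.06 ]
0 1 [-0.73  0.47  1.96 -0.    0.71 -0.73] 1.74
0 -1 [-0.73  0.47  1.96  0.    0.71  2.41] 1.4
30 1 [-0.73  0.47  1.96  0.    0.71 -1.25] 2.27
30 -1 [-0.73  0.47  1.96 -0.    0.71  1.89] 0.87
60 1 [-0.73  0.47  1.96  0.    0.71 -1.77] 2.79
60 -1 [-0.73  0.47  1.96 -0.    0.71  1.37] 0.85
90 1 [-0.73  0.47  1.96 -0.    0.71 -2.3 ] 3.31
90 -1 [-0.73  0.47  1.96 -0.    0.71  0.84] 0.85
120 1 [-0.73  0.47  1.96 -0.    0.71 -2.82] 3.84
120 -1 [-0.73  0.47  1.96  0.    0.71  0.32] 0.85
150 1 [-0.73  0.47  1.96 -0.    0.71  2.94] 1.92
150 -1 [-0.73  0.47  1.96 -0.    0.71 -0.2 ] 1.22
[ 0.13  0.72  1.7  -0.76  1.54  1.02]
```

```bash
cat >> go.py <<'E'
def down(y):
    y=np.array([*y,0.]);y/=np.linalg.norm(y);return R.from_matrix(np.stack([np.cross(y,-Z),y,-Z],1))
E
python3 - <<'E'
from go import *
M=down((0,-1));M0=R.from_rotvec(manip.read_state()['orientation'])
print('up',M0.inv().apply(Z*.07).round(3))
delta(np.array([.427,-.322,.15]),M)
E
```

```text
up [-0.061 -0.    -0.035]
d [-0.1485  0.0493  0.1823] r [0.548 0.947 0.949] rows 12.0
```

```bash
python3 inch.py '[[0.045,-0.03,0,-0.018,0,0,0],[0.045,-0.061,0,-0.035,0,0,0],[0.045,-0.149,0.049,0.182,0.548,0.947,0.949],[0.045,-0.149,0.049,0.182,0.548,0.947,0.949],[0.045,-0.149,0.049,0.182,0.548,0.947,0.949],[0.045,-0.149,0.049,0.182,0.548,0.947,0.949],[0.045,-0.149,0.049,0.182,0.548,0.947,0.949],[0.045,-0.149,0.049,0.182,0.548,0.947,0.949],[0.045,-0.149,0.049,0.182,0.548,0.947,0.949],[0.045,-0.149,0.049,0.182,0.548,0.947,0.949],[0.045,-0.149,0.049,0.182,0.548,0.947,0.949],[0.045,-0.149,0.049,0.182,0.548,0.947,0.949],[0.045,-0.149,0.049,0.182,0.548,0.947,0.949],[0.045,-0.149,0.049,0.182,0.548,0.947,0.949],[0.045,-0.149,0.049,0.182,0.548,0.947,0.949],[0.045,-0.149,0.049,0.182,0.548,0.947,0.949]]'
python3 - <<'E'
from balls import *
delta(np.array([.427,-.322,.029]),down((0,-1)))
s,t=frames()
for n,g,bx in(("t",t,(170,190,470,330)),("s",s,(150,60,330,240))):
    for k in spots(g,bx,5,60):print(n,k,onz(g,k[0],.007).round(3))
# jar interior: balls
x,y=proj(t,[.5555,.0257,.04]).round().astype(int);print(x,y)
c=cv2.resize(t["pixels"][y-22:y+22,x-22:x+22],None,fx=8,fy=8,interpolation=cv2.INTER_CUBIC)
x,y=proj(s,[.5555,.0257,.06]).round().astype(int)
d=cv2.resize(s["pixels"][y-22:y+22,x-22:x+22],None,fx=8,fy=8,interpolation=cv2.INTER_CUBIC)
cv2.imwrite("pics/j.png",np.clip(np.hstack([c,d])*1.6,0,255).astype(np.uint8))
E
```

```text
time: 17.7
ee_pos: [0.4229, -0.3228, 0.1491]
orientation: [-3.141, 0.007, 0.009]
contact_force: [0.3, 0.2, 0.2]
grip_width: 0.0449
grip_force: 0.0
d [ 0.0048 -0.0007  0.1201] r [-0.001  0.006 -0.004] rows 3.0
t ([409.9, 209.1], 22, [3, 21]) [ 0.562 -0.381  0.007]
t ([408.2, 224.3], 6, [2, 5]) [ 0.519 -0.377  0.007]
s ([200.3, 128.6], 9, [4, 4]) [ 0.429 -0.321  0.007]
s ([163.3, 141.8], 28, [8, 11]) [ 0.559 -0.386  0.007]
s ([170.5, 138.0], 6, [4, 3]) [ 0.53  -0.377  0.007]
s ([157.0, 147.8], 6, [3, 3]) [ 0.593 -0.385  0.007]
s ([207.0, 238.6], 8, [5, 2]) [ 0.752 -0.007  0.007]
264 199
```

```bash
python3 inch.py '[[0.045,0.004,0,0.035,0,0,0],[0.045,0.004,-0.001,0.07,0,0.006,0],[0.045,0.004,-0.001,0.095,0,0.006,0],[0.045,0.004,-0.001,0.11,0,0.006,0],[0.045,0.004,-0.001,0.12,0,0.006,0],[0.045,0.004,-0.001,0.12,0,0.006,0],[0.005,0.004,-0.001,0.12,0,0.006,0],[0.005,0.004,-0.001,0.12,0,0.006,0],[0.005,0.004,-0.001,0.12,0,0.006,0],[0.005,0.004,-0.001,0.12,0,0.006,0],[0.005,0.004,-0.001,0.12,0,0.006,0],[0.005,0.004,-0.001,0.12,0,0.006,0]]' 25
```

```text
time: 18.8
ee_pos: [0.4301, -0.3227, 0.0317]
orientation: [3.139, -0.004, 0.01]
contact_force: [1.2, 0.5, 3.3]
grip_width: 0.0104
grip_force: 24.5
```

```bash
python3 inch.py '[[0.04,0,0,0,0,0,0],[0.04,0,0,0,0,0,0],[0.04,0,0,0,0,0,0],[0.04,0,0,0,0,0,0]]'
python3 - <<'E'
from balls import *
t=camrig.grab_frame("top");s=camrig.grab_frame("scene")
for n,g,bx in(("t",t,(375,240,400,275)),("s",s,(180,110,230,150))):
    for k in spots(g,bx,4,60):print(n,k,onz(g,k[0],.007).round(4))
delta(np.array([.427,-.322,.026]),down((0,-1)))
E
```

```text
time: 19.13
ee_pos: [0.4286, -0.3216, 0.0301]
orientation: [3.141, -0.004, 0.005]
contact_force: [0.4, -0.9, 0.2]
grip_width: 0.0395
grip_force: 0.0
t ([388.4, 252.8], 5, [4, 4]) [ 0.4369 -0.3231  0.007 ]
t ([380.8, 256.2], 5, [3, 3]) [ 0.4262 -0.3026  0.007 ]
s ([223.8, 147.4], 48, [12, 6]) [ 0.44   -0.1978  0.007 ]
d [-0.0017  0.0004  0.0041] r [ 0.    -0.003 -0.002] rows 1.0
```

```bash
python3 inch.py '[[0.04,-0.002,0,0.0045,0,0,0],[0.04,-0.002,0,0.0045,0,0,0],[0.005,-0.002,0,0.0045,0,0,0],[0.005,-0.002,0,0.0045,0,0,0],[0.005,-0.002,0,0.0045,0,0,0],[0.005,-0.002,0,0.0045,0,0,0],[0.005,-0.002,0,0.0045,0,0,0],[0.005,-0.002,0,0.0045,0,0,0]]'
```

```text
time: 19.9
ee_pos: [0.4271, -0.3219, 0.026]
orientation: [3.141, -0.003, 0.006]
contact_force: [-0.8, -0.1, -0.6]
grip_width: 0.0114
grip_force: 24.3
```

```bash
python3 inch.py '[[0.005,0,0,-0.015,0,0,0],[0.005,0,0,-0.04,0,0,0],[0.005,0,0,-0.08,0,0,0],[0.005,0,0,-0.11,0,0,0],[0.005,0,0,-0.13,0,0,0],[0.005,0,0,-0.13,0,0,0]]'
python3 - <<'E'
from balls import *
t=camrig.grab_frame("top");s=camrig.grab_frame("scene")
for n,g,bx in(("t",t,(375,240,400,275)),("s",s,(180,105,230,145))):
    for k in spots(g,bx,4,60):print(n,k,onz(g,k[0],.007).round(4))
q=manip.read_state()['joint_pos']
T=np.array([.5555,.0257,.10])
for y in((0,-1),(-1,-1),(1,-1),(-1,0)):
  M=down(y);delta(T+[0,0,.08],M)
  S=ik(T,M,q,p,5);print(y,S[0].round(2) if S else None)
print(q.round(2))
E
```

```text
time: 20.4
ee_pos: [0.4296, -0.3244, 0.1616]
orientation: [3.134, -0.003, 0.019]
contact_force: [0.2, -1.5, 0.6]
grip_width: 0.0114
grip_force: 24.4
s ([197.7, 106.0], 26, [10, 4]) [ 0.3543 -0.4002  0.007 ]
s ([228.2, 111.4], 5, [3, 2]) [ 0.3014 -0.2924  0.007 ]
d [ 0.1278 -0.3481 -0.0231] r [ 0.002 -0.006 -0.002] rows 9.0
(0, -1) [-0.03  0.38  1.9   0.    0.86  1.54]
d [ 0.1278 -0.3481 -0.0231] r [-0.    -0.006  0.783] rows 9.0
(-1, -1) [-0.03  0.38  1.9   0.    0.86  2.32]
d [ 0.1278 -0.3481 -0.0231] r [ 0.004 -0.005 -0.788] rows 9.0
(1, -1) [-0.03  0.38  1.9   0.    0.86  0.75]
d [ 0.1278 -0.3481 -0.0231] r [-0.003 -0.006  1.569] rows 13.0
(-1, 0) None
[-0.73  0.25  1.93  0.    0.95  0.84]
```

```bash
python3 inch.py '[[0.005,0.01,-0.03,-0.01,0,0,0],[0.005,0.025,-0.07,-0.02,0,0,0],[0.005,0.04,-0.11,-0.023,0,0,0],[0.005,0.054,-0.148,-0.023,0,0,0],[0.005,0.068,-0.186,-0.023,0,0,0],[0.005,0.082,-0.224,-0.023,0,0,0],[0.005,0.096,-0.262,-0.023,0,0,0],[0.005,0.11,-0.3,-0.023,0,0,0],[0.005,0.12,-0.33,-0.023,0,-0.006,0],[0.005,0.128,-0.348,-0.023,0,-0.006,0],[0.005,0.128,-0.348,-0.023,0,-0.006,0],[0.005,0.128,-0.348,-0.023,0,-0.006,0]]'
python3 - <<'E'
from go import *
delta(np.array([.5555,.0257,.088]),down((0,-1)))
E
```

```text
time: 21.5
ee_pos: [0.5539, 0.0269, 0.177]
orientation: [3.141, 0.001, -0.01]
contact_force: [-0.7, -0.1, 0.1]
grip_width: 0.0116
grip_force: 24.4
d [0.0022 0.0011 0.089 ] r [0.001 0.006 0.   ] rows 3.0
```

```bash
python3 inch.py '[[0.005,0.002,0.001,0.03,0,0,0],[0.005,0.002,0.001,0.06,0,0,0],[0.005,0.002,0.001,0.08,0,0,0],[0.005,0.002,0.001,0.088,0,0,0],[0.005,0.002,0.001,0.088,0,0,0],[0.03,0.002,0.001,0.088,0,0,0],[0.03,0.002,0.001,0.088,0,0,0],[0.03,0.002,0.001,0.088,0,0,0],[0.03,0.002,0.001,0.088,0,0,0],[0.03,0.002,0.001,0.06,0,0,0],[0.03,0.002,0.001,0.02,0,0,0],[0.03,0.002,0.001,-0.02,0,0,0],[0.03,0.002,0.001,-0.06,0,0,0],[0.03,-0.12,0.001,-0.06,0,0,0],[0.03,-0.2,0.001,-0.06,0,0,0],[0.03,-0.2,0.001,-0.06,0,0,0],[0.03,-0.2,0.001,-0.06,0,0,0],[0.03,-0.2,0.001,-0.06,0,0,0]]'
python3 - <<'E'
from balls import *
s,t=frames()
for n,g,bx in(("t",t,(170,210,470,330)),("s",s,(150,60,260,180))):
    for k in spots(g,bx,5,60):print(n,k,onz(g,k[0],.007).round(3))
x,y=proj(t,[.5555,.0257,.04]).round().astype(int)
c=cv2.resize(t["pixels"][y-22:y+22,x-22:x+22],None,fx=8,fy=8,interpolation=cv2.INTER_CUBIC)
x,y=proj(s,[.5555,.0257,.06]).round().astype(int)
d=cv2.resize(s["pixels"][y-22:y+22,x-22:x+22],None,fx=8,fy=8,interpolation=cv2.INTER_CUBIC)
cv2.imwrite("pics/k.png",np.clip(np.hstack([c,d])*1.6,0,255).astype(np.uint8))
E
```

```text
time: 23.0
ee_pos: [0.3528, 0.0256, 0.2399]
orientation: [3.141, -0.003, -0.003]
contact_force: [0.6, 0.5, 0.5]
grip_width: 0.03
grip_force: 0.0
t ([409.3, 214.4], 12, [2, 10]) [ 0.547 -0.379  0.007]
t ([408.4, 224.4], 7, [3, 5]) [ 0.519 -0.377  0.007]
s ([251.3, 178.1], 23, [10, 4]) [ 0.48  -0.039  0.007]
```

View pics/k.png

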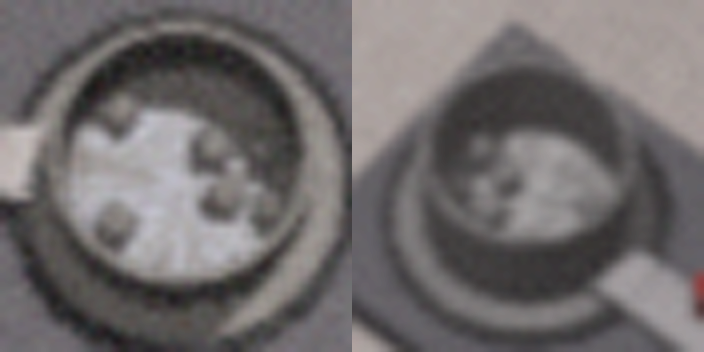

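The left view shows six balls in the jar, at about (118,115), (210,148), (260,150), (222,195), (265,208) and (112,225). The bench is clear of strays and the cup stands. Now the screw.

```bash
cat >> go.py <<'E'
SC=np.array([.559,.140])
E
python3 - <<'E'
from go import *
s,t=frames();W=[]
for f in(s,t):
    c=[k for k in blobs(f,(0,110,50),(12,255,255),4)+blobs(f,(170,110,50),(180,255,255),3) if np.linalg.norm(onz(f,k.mean((0,1)),.09)[:2]-SC)<.03]
    c=np.vstack(c)
    print(len(c),onz(f,c.mean((0,1)),.095).round(4))
# jar rim via Hough-free: cradle plate from dark mask
f=t;g=cv2.cvtColor(f["pixels"],cv2.COLOR_BGR2HSV)
a=.459;M=down((np.cos(a),np.sin(a)))
delta(np.r_[SC,.17],M);q=manip.read_state()['joint_pos']
for b in(.459,-1.6,-1.9,-.02):
    S=ik(np.r_[SC,.106],down((np.cos(b),np.sin(b))),q,p,5);print(b,S[0].round(2))
print(q.round(2))
E
```

```text
34 [0.5592 0.1378 0.095 ]
44 [0.5574 0.1381 0.095 ]
d [ 0.2032 -0.1149  0.071 ] r [ 0.003 -0.    -2.032] rows 17.0
0.459 [ 0.17  0.4   1.85  0.    0.89 -0.29]
-1.6 [ 0.17  0.4   1.85 -0.    0.89  1.77]
-1.9 [ 0.17  0.4   1.85 -0.    0.89  2.07]
-0.02 [0.17 0.4  1.85 0.   0.89 0.19]
[-0.05 -0.23  2.23 -0.    1.14  1.52]
```

```bash
python3 inch.py '[[0.04,0.1,-0.06,0.02,0,0,-1],[0.04,0.15,-0.08,0.03,0,0,-1],[0.04,0.203,-0.115,0.071,0,0,-2.03],[0.04,0.203,-0.115,0.071,0,0,-2.03],[0.04,0.203,-0.115,0.071,0,0,-2.03],[0.04,0.203,-0.115,0.071,0,0,-2.03],[0.04,0.203,-0.115,0.071,0,0,-2.03],[0.04,0.203,-0.115,0.071,0,0,-2.03],[0.04,0.203,-0.115,0.071,0,0,-2.03],[0.04,0.203,-0.115,0.071,0,0,-2.03],[0.04,0.203,-0.115,0.071,0,0,-2.03],[0.04,0.203,-0.115,0.071,0,0,-2.03],[0.04,0.203,-0.115,0.071,0,0,-2.03],[0.04,0.203,-0.115,0.071,0,0,-2.03],[0.04,0.203,-0.115,0.071,0,0,-2.03],[0.04,0.203,-0.115,0.071,0,0,-2.03],[0.04,0.203,-0.115,0.071,0,0,-2.03],[0.04,0.203,-0.115,0.071,0,0,-2.03],[0.04,0.203,-0.115,0.071,0,0,-2.03]]'
python3 - <<'E'
from go import *
a=.459;delta(np.r_[.5585,.14,.106],down((np.cos(a),np.sin(a))))
E
```

```text
time: 24.78
ee_pos: [0.5601, 0.1403, 0.1681]
orientation: [-1.662, -2.666, 0.001]
contact_force: [1.1, -1.1, 0.2]
grip_width: 0.04
grip_force: 0.0
d [ 0.0005 -0.0015  0.0621] r [-0.001  0.    -0.003] rows 2.0
```

```bash
python3 inch.py '[[0.04,0,-0.001,0.025,0,0,0],[0.04,0,-0.001,0.045,0,0,0],[0.04,0,-0.001,0.056,0,0,0],[0.04,0,-0.001,0.062,0,0,0],[0.04,0,-0.001,0.062,0,0,0]]'
python3 inch.py '[[0.008,0,0,0,0,0,0],[0.008,0,0,0,0,0,0],[0.008,0,0,0,0,0,0],[0.008,0,0,0,0,0,0],[0.008,0,0,0,0,0,0],[0.008,0,0,0,0,0,0]]' 60; python3 -c "
from go import *
s=manip.read_state();M=R.from_rotvec(s['orientation']);print(M.inv().apply(s['contact_force']).round(2),s['moment'].round(3),s['ee_pos'].round(4));y=M.as_matrix()[:,1];print(np.arctan2(y[1],y[0]))"
```

```text
time: 25.2
ee_pos: [0.5567, 0.1393, 0.1045]
orientation: [-1.659, -2.663, 0.006]
contact_force: [0.7, -0.0, 0.5]
grip_width: 0.0397
grip_force: 0.0
time: 25.7
ee_pos: [0.558, 0.1395, 0.1074]
orientation: [-1.66, -2.667, 0.001]
contact_force: [-2.7, -1.2, 6.2]
grip_width: 0.0107
grip_force: 61.2
[ 0.15 -2.95 -6.21] [-0.18   0.352  0.041] [0.558  0.1395 0.1074]
0.45698790599822514
```

```bash
cat > st.py <<'E'
from go import *
s=manip.read_state();M=R.from_rotvec(s['orientation']).as_matrix();y=M[:,1]
print('psi',np.arctan2(y[1],y[0]).round(4),'pos',s['ee_pos'].round(4),'F',s['contact_force'].round(1),'Mom',s['moment'].round(3),'q6',s['joint_pos'][5].round(3),'tq6',s['joint_torque'][5].round(3),'t',s['time'])
E
python3 inch.py '[[0.008,0,0,0,0,0,0.1],[0.008,0,0,0,0,0,0.2],[0.008,0,0,0,0,0,0.3],[0.008,0,0,0.0005,0,0,0.4],[0.008,0,0,0.0006,0,0,0.5],[0.008,0,0,0.0007,0,0,0.6],[0.008,0,0,0.0008,0,0,0.7],[0.008,0,0,0.001,0,0,0.8],[0.008,0,0,0.001,0,0,0.8]]'; python3 st.py
python3 inch.py '[[0.008,0,0,0,0,0,0.1],[0.008,0,0,0,0,0,0.2],[0.008,0,0,0,0,0,0.3],[0.008,0,0,0.0005,0,0,0.4],[0.008,0,0,0.0006,0,0,0.5],[0.008,0,0,0.0007,0,0,0.6],[0.008,0,0,0.0008,0,0,0.7],[0.008,0,0,0.001,0,0,0.8],[0.008,0,0,0.001,0,0,0.9],[0.008,0,0,0.001,0,0,0.9]]'; python3 st.py
```

```text
time: 26.45
ee_pos: [0.5577, 0.1394, 0.1064]
orientation: [-2.571, -1.805, 0.003]
contact_force: [-3.5, -1.9, 6.6]
grip_width: 0.0105
grip_force: 61.3
psi -0.3465 pos [0.5577 0.1394 0.1064] F [-3.5 -1.9  6.6] Mom [-0.268  0.389 -0.121] q6 0.516 tq6 0.42 t 26.45
time: 27.28
ee_pos: [0.5574, 0.1396, 0.1053]
orientation: [3.1, 0.507, -0.003]
contact_force: [-3.9, -0.9, 7.3]
grip_width: 0.0103
grip_force: 61.3
psi -1.2466 pos [0.5574 0.1396 0.1053] F [-3.9 -0.9  7.3] Mom [-0.2    0.577 -0.051] q6 1.416 tq6 0.418 t 27.2833
```

```bash
python3 inch.py '[[0.008,0,0,0,0,0,0.08],[0.008,0,0,0,0,0,0.16],[0.008,0,0,0,0,0,0.16]]'>/dev/null; python3 st.py; for i in 1; do python3 inch.py '[[0.008,0,0,0,0,0,0.04],[0.008,0,0,0,0,0,0.08],[0.008,0,0,0,0,0,0.08]]'>/dev/null; python3 st.py; done
python3 inch.py '[[0.008,0,0,0,0,0,0.04],[0.008,0,0,0,0,0,0.08],[0.008,0,0,0,0,0,0.08]]'>/dev/null; python3 st.py
```

```text
psi -1.406 pos [0.5574 0.1397 0.1052] F [-3.2 -0.8  5.9] Mom [-0.111  0.485 -0.075] q6 1.576 tq6 0.317 t 27.5333
psi -1.4846 pos [0.5574 0.1397 0.1051] F [-2.3 -0.6  5.1] Mom [-0.175  0.501 -0.021] q6 1.654 tq6 0.117 t 27.7833
psi -1.5643 pos [0.5573 0.1397 0.105 ] F [-3.5  0.5  5.6] Mom [-0.111  0.511 -0.101] q6 1.734 tq6 0.129 t 28.0333
```

```bash
python3 inch.py '[[0.008,0,0,0,0,0,0.03],[0.008,0,0,0,0,0,0.06],[0.008,0,0,0,0,0,0.06]]'>/dev/null; python3 st.py; python3 inch.py '[[0.008,0,0,0,0,0,0.03],[0.008,0,0,0,0,0,0.06],[0.008,0,0,0,0,0,0.06]]'>/dev/null; python3 st.py
```

```text
psi -1.6211 pos [0.5574 0.1398 0.105 ] F [-3.1 -0.1  5.5] Mom [0.049 0.407 0.581] q6 1.792 tq6 0.731 t 28.2833
psi -1.6765 pos [0.5575 0.1398 0.105 ] F [-2.6  0.1  4.9] Mom [0.201 0.49  1.5  ] q6 1.849 tq6 1.67 t 28.5333
```

```bash
python3 inch.py '[[0.008,0,0,0,0,0,0.03],[0.008,0,0,0,0,0,0.06],[0.008,0,0,0,0,0,0.06]]'>/dev/null; python3 st.py
```

```text
psi -1.7323 pos [0.5576 0.1398 0.1051] F [-3.1  1.7  5.7] Mom [0.206 0.513 2.295] q6 1.906 tq6 2.491 t 28.7833
```

The screw is seated: the moment rises at 15 N m/rad from psi ≈ -1.588, which matches the wing lying along cradle x. Next I unwind and check for slip.

```bash
python3 inch.py '[[0.008,0,0,0,0,0,-0.04],[0.008,0,0,0,0,0,-0.07],[0.008,0,0,0,0,0,-0.07]]'>/dev/null; python3 st.py; python3 inch.py '[[0.008,0,0,0,0,0,-0.04],[0.008,0,0,0,0,0,-0.04]]'>/dev/null; python3 st.py
```

```text
psi -1.6649 pos [0.5574 0.1398 0.105 ] F [-3.1 -0.   4.4] Mom [0.107 0.462 1.343] q6 1.837 tq6 1.211 t 29.0333
psi -1.6276 pos [0.5574 0.1398 0.105 ] F [-3.2  0.5  4.5] Mom [-0.034  0.499  0.771] q6 1.799 tq6 0.551 t 29.2
```

```bash
python3 inch.py '[[0.008,0,0,0,0,0,-0.1],[0.008,0,0,-0.0002,0,0,-0.2],[0.008,0,0,-0.0003,0,0,-0.3],[0.008,0,0,-0.0005,0,0,-0.4],[0.008,0,0,-0.0006,0,0,-0.5],[0.008,0,0,-0.0007,0,0,-0.6],[0.008,0,0,-0.0008,0,0,-0.7],[0.008,0,0,-0.001,0,0,-0.8],[0.008,0,0,-0.001,0,0,-0.9],[0.008,0,0,-0.0012,0,0,-1.0],[0.008,0,0,-0.0013,0,0,-1.1],[0.008,0,0,-0.0014,0,0,-1.2],[0.008,0,0,-0.0015,0,0,-1.3],[0.008,0,0,-0.0017,0,0,-1.4],[0.008,0,0,-0.0018,0,0,-1.5],[0.008,0,0,-0.0018,0,0,-1.55],[0.008,0,0,-0.0018,0,0,-1.55],[0.008,0,0,-0.0018,0,0,-1.55]]'>/dev/null; python3 st.py
```

```text
psi -0.0838 pos [0.5578 0.1394 0.1068] F [-2.   0.   4.7] Mom [-0.138  0.32   0.042] q6 0.254 tq6 0.023 t 30.7
```

```bash
python3 inch.py '[[0.008,0,0,0,0,0,-0.04],[0.008,0,0,0,0,0,-0.074],[0.008,0,0,0,0,0,-0.074],[0.008,0,0,0,0,0,-0.074]]'; python3 st.py; python3 - <<'E'
from balls import *
s,t=frames()
for n,g in(("s",s),("t",t)):
    for k in blobs(g,(0,110,50),(16,255,255),3):
        if cv2.contourArea(k)>60:
            r=cv2.boundingRect(k); print(n,r,onz(g,(r[0]+r[2]/2-.5,r[1]+r[3]/2-.5),.06).round(3))
E
```

```text
time: 31.03
ee_pos: [0.5578, 0.1394, 0.1068]
orientation: [-2.232, -2.21, 0.002]
contact_force: [-2.3, -1.3, 6.7]
grip_width: 0.0109
grip_force: 61.2
psi -0.0099 pos [0.5578 0.1394 0.1068] F [-2.3 -1.3  6.7] Mom [-0.223  0.354  0.117] q6 0.18 tq6 0.039 t 31.0333
s (216, 133, 15, 20) [ 0.453 -0.188  0.06 ]
s (335, 260, 21, 19) [0.583 0.406 0.06 ]
t (334, 235, 25, 24) [ 0.441 -0.198  0.06 ]
t (108, 159, 26, 24) [0.601 0.418 0.06 ]
```

The screw is a quarter turn off its seat and still gripped, and the cup is upright. I'm handing in.

```bash
python3 -c "
from station import manip, camrig, workorder
print(workorder.sign_off())"
```

```text
the job is handed in; nothing more can be done
None
```

The job is handed in: six balls in the jar, the cup upright about 4 cm from where it started, and the thumbscrew seated, backed off a quarter turn and still gripped; along the way a wrong-signed move of mine pressed down with about 85 N at the wrist and tipped the cup, so one ball rolled out and I put it into the jar by hand.

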